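Carry a wet-coated hybrid module on a flat lifter into a covered dock

ROBOT

A 6-joint arm with a two-finger parallel gripper is mounted at the origin on a cart in front of the work surface, level with it; the furniture and walls round the work are solid. World frame = base frame: x ahead of the robot, y to its left, z up, the work surface at z = 0. Lengths are in mm, angles in degrees, forces in N, time in s.
With the tool pointing down it reaches from about 300 to 850 mm from the base axis. Payload 4.2 kg.
Tool frame: the origin (TCP) lies at the very end of the fingers, on their centre line; the grasp point (between the pads) lies 19 mm behind it; z points along the fingers, y is the line along which they close (so a half turn about z gives the same grasp; the last joint's range is limited). The gripper opens to 91 mm and grips with 3 to 60 N. Pads are 32 mm wide; open, the fingers measure 118 mm over their backs; the gripper's body (76 mm by 178 mm) begins 60 mm behind the grasp point.
Start: joints at [73.052, 18.312, 89.639, -0, 72.044, -1.146], TCP at [156.584, 553.285, 213.976] pointing down, gripper open.
Joint ranges: [-177.97, 177.97], [-48.28, 115.42], [12.27, 149.76], [-77.06, 257.06], [2.81, 150.46], [-146.56, 146.56]. Speed limits (degrees/s): [147.25, 147.25, 180, 180, 180, 180].

INTERFACE

Orientations are given as [roll, pitch, yaw] about the fixed x, y, z axes, in that order (R = Rz(yaw) Ry(pitch) Rx(roll)).
In Python, from workcell import * gives the robot as it stands.
- The arm moves only by the tool move_arm, never from a script. Its argument "motion" is a list of rows, each a list of 3 entries, a list of its own where there are three numbers: the finger opening in mm, from 0 to 91.2, then the shift along the world's x, y, z in units of 25 mm (1.0 is 25 mm), then the turn, a rotation vector about the world's x, y, z in units of 4 degrees (1.0 is 4 degrees). In form: [[grip, [x, y, z], [ax, ay, az]], ...]. A call has 1 to 20 rows; each row shifts and turns the commanded pose from where the row before left it; what a row does not reach is not made up. A row lasts 1/12 s, in which the tool goes at most 41.7 mm and 7.16 degrees, less where a joint would pass 70% of its speed; a pose out of reach is approached as far as the arm can. A call with a number of a shift or a turn outside -1 to 1 is refused whole. A call with a gripper value outside its range is refused whole. The fingers move at their own pace and stop on an object; "grip_force" is the grip in N (left out, the last holds). Time passes only in rows, so rows that do not move let the fingers close. It gives the time, the measured TCP pose, the force, the opening and the grip force at its end, in the units of the state.
- state(): the state, without advancing time (a new reading comes with each control period).
- grab_frame(name): name is "scene" or "side" or "wrist"; returns the picture (400x640x3 uint8, blue, green, red); there is no depth.
- camera_info(name): a dict with "fx", "fy", "cx", "cy" (pixels), "rvec" (rotation vector, rad) and "tvec" (3), from world to camera coordinates, as OpenCV has them. Camera axes: x right, y down, z forward; pixel columns grow to the right and rows downward; lengths in mm; the calibration is good to about 2 mm. The wrist camera is an equidistant fisheye: a pixel r from the principal point sees the ray r / f radians off the axis. A picture is of the moment at which its call begins: read the wrist's pose just before it. camera_info takes no time and is no camera call; for the wrist camera it gives the pose at the moment of the call.
- job_done(): hands the job in; it is judged then, once.
The state is a dict: "time_s": time; "qpos": joint angles; "qvel": joint speeds; "effort": joint torques, N m; "ee_pos": TCP position; "ee_rot": TCP orientation; "force": force on the tool from outside, world axes, zero at the start; "torque": the same for the moment, N m; "gripper_width": finger opening in mm; "gripper_force": force on a finger pad.
Only numpy, scipy, OpenCV 4.12 (cv2) and the standard library are available. Lean on these libraries where they do the work, as an engineer would, in place of code of your own. Each camera call takes 0.05 s, during which the arm holds its last target. There are 200 camera calls.

TASK

The ceramic module on the open rack has a wet coating, so the robot must not touch it: take the lifter by its broad leaning grip, slide the blade under the module, and carry it level and steadily into the covered dock. Feel your way down until it rests centred and square on the dock's deck, free of the blade, then lay the lifter back on its rest as it lay before. Do not tilt, drop or throw the module, and leave the other things where they are.

Things in the scene. Friction and masses are not known exactly. Their poses are not given: they have to be found in the camera images.
- lifter_grip (a point): Centre of the lifter's black grip plate: 10 mm thick, 100 mm wide (y), 52 mm long, leaning back 30 deg from vertical, away from the blade's tip. x: level, to the tip; z: up. Too wide to grasp across: pinch it through its thickness, fingers pointing down along its lean (down and towards the tip). Flat faces, 0.4 mm rivet heads near both ends. The lifter is loose, 160 g.
- lifter_blade (a point): Centre of the underside of the lifter's level steel blade (60 x 26 x 4 mm), 77.5 mm ahead (+x, to the tip) of and 42.5 mm below the grip plate's centre. A neck 22 mm wide and 7 mm thick reaches from 30 to 61 mm behind this point, underside level with the blade's. Balance point about 40 mm behind this point. At the start it lies on the rest.
- module_center (a point): Hybrid module: white ceramic plate 44 x 64 x 5 mm with flat chips 3 mm higher, 35 to 70 g. This point is the plate's centre, 2.5 mm above its underside; x along the short side, y along the long side, z up. At the start it lies across the rack's two ledges.
- rack: Open rack: grey stand on four feet, 72 x 100 mm, carrying an aluminium nest. Origin on the bench at its centre; the blade goes in along +x, front at -x. Two ledges 27 mm wide, tops 104 mm up, x -28 to +34 mm; between them a channel 36 mm wide along x, open at both ends, its floor 14 mm below the ledges. Lips 4 mm high on the ledges: 41 mm off the centre line and at x = 30 mm.
- dock: Covered dock: grey stand on four feet, 80 x 120 mm. Origin on the bench at its centre; the blade goes in along +x; front and rear open. Side panels 53 mm off the centre line; clear cover, underside 150 mm up, 4 mm thick, x -25 to +41 mm. Inside, on a column over the origin, a deck with a nest just like the rack's (ledges, 36 mm channel, lips).
- dock_cover (a point): Middle of the dock's cover, 8 mm behind the dock's centre (+x), at its top face, 154 mm up. The deck below has been set to an unknown height: its ledges stand anywhere from 95 to 115 mm above the bench. It is not reported: feel or see it. The blade, lowered in the channel, meets a firm floor 14 mm below the ledges; the module then lies on the ledges.
- rest: The lifter's rest: fixed stand with a level saddle 52 x 44 mm (x, y), its top 70 mm above the origin, which lies on the bench at its centre. Two cheeks 9 mm high stand on it along x, 32 mm apart, the lifter's neck between them. +x is the blade's direction; at the start the blade's centre is about 37 mm ahead of the origin.
- multimeter: Bystander: hand multimeter 159 x 79 x 46 mm lying on the bench near the robot; origin under its centre.
- flux_bottle: Bystander: small bottle, 32 mm across, 74 mm high, behind the work; origin under its centre.
- can_transistor_0: Bystander: metal-can transistor 25 x 37 x 9 mm on the bench between rack and dock; origin under its centre.

How it is judged:
By the outcome, as a careful person would: the job done as asked, in the order asked, and still so for the second after the job is handed in, with the robot touching nothing.
It also fails if it takes over 61 s, if anything falls off the work surface, if the arm or the gripper's body presses on something with over 40 N, if the wrist force passes 120 N, or if a joint passes its speed limit or range.

## Working session

There is one attempt and no reset: what is moved stays moved. The work goes in short steps, Python scripts to look and compute and a tool call to move; the robot and the scene stay as the last step left them, time stands still between calls to the robot, and variables do not carry over. Pictures are saved under pics/ and viewed, at most 10 in all, crops included, and the job is handed in when it is done.

Besides the shell and the picture viewer there is one more tool, called after "Emit:" as a command line: name --argument value ..., lists and objects as JSON in quotes. move_arm: Moves the arm, as the interface text tells. Shifts and turns lie within -1 to 1; 1 stands for 25 mm of shift or 4 degrees of turn. Its arguments: {"type":"object","properties":{"motion":{"type":"array","items":{"type":"array"}},"grip_force":{"type":"number"}},"required":["motion"]}

```bash
mkdir -p pics; python3 - <<'E'
from workcell import *
import cv2
for n in("scene","side"):
    cv2.imwrite(f"pics/{n}0.png",grab_frame(n)); print(n,camera_info(n))
s=state(); print(s)
print(camera_info("wrist"))
E
```

```text
scene {'fx': 454.05790237951817, 'fy': 454.05790237951817, 'cx': 316.906904249309, 'cy': 200.77197809229946, 'rvec': array([ 2.34302227, -0.61291521,  0.26284196]), 'tvec': array([-547.59842968,  247.32054336,  762.78913277])}
side {'fx': 360.99854636969354, 'fy': 360.99854636969354, 'cx': 321.4817752350357, 'cy': 191.88147986752998, 'rvec': array([ 0.32015679, -2.52789018,  1.57052268]), 'tvec': array([546.31263682, 181.22390615, 731.6068712 ])}
{'time_s': 0.1, 'qpos': array([ 7.30520099e+01,  1.83484940e+01,  8.96987953e+01, -1.00001839e-03,
        7.20432870e+01, -1.14507764e+00]), 'qvel': array([ 0.06555436, -0.13141885, -0.14457519, -0.00223079, -0.01285798,
       -0.076581  ]), 'effort': array([ 1.73525128e-03, -4.13339138e+01, -2.32512188e+01,  7.31350039e-02,
        4.21796856e-02, -5.94964376e-05]), 'ee_pos': array([156.45682782, 552.84514515, 213.2033812 ]), 'ee_rot': array([-1.79909423e+02, -8.59453495e-04,  1.64197396e+02]), 'force': array([ 1.82284769, -0.72796111,  0.39955864]), 'torque': array([ 0.03370515, -0.0293072 , -0.00397665]), 'gripper_force': 0.0, 'gripper_width': 90.93294635271488}
{'fx': 309.70691628693146, 'fy': 309.70691628693146, 'cx': 321.2595299549509, 'cy': 198.07192828264238, 'rvec': array([-2.34235718, -1.7709552 , -0.21896467]), 'tvec': array([-575.26298298,  -26.83166967,  387.92606682])}
```

View pics/scene0.png

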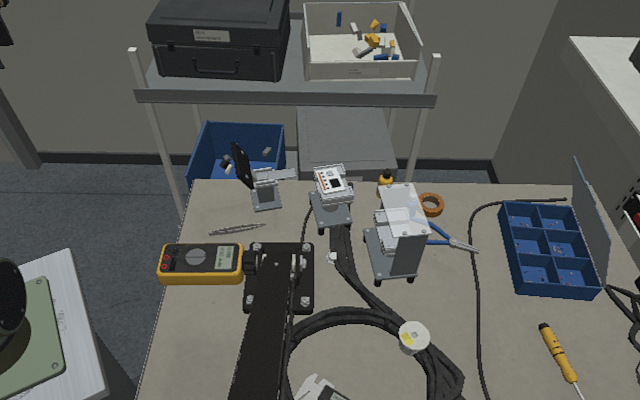

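View pics/side0.png

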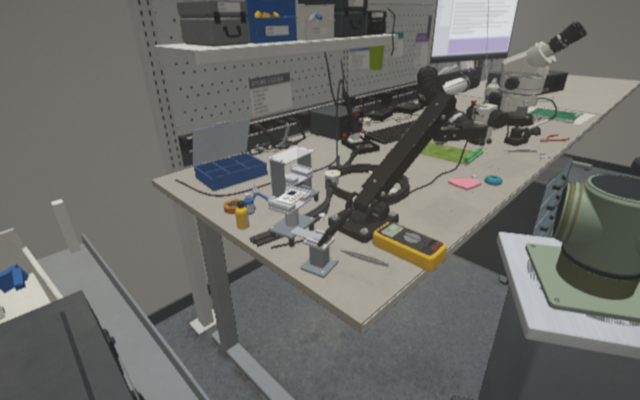

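The scene view shows the lifter and rest near (260,180), the rack and module near (330,190), and the dock near (397,230). The side view shows the same three at (318,250), (292,205) and (293,165). I'll enlarge both.

```bash
cat > h.py <<'E'
import numpy as np, cv2
from workcell import *
def K(c): return np.array([[c['fx'],0,c['cx']],[0,c['fy'],c['cy']],[0,0,1.]])
def proj(c,P): return cv2.projectPoints(np.float64(P).reshape(-1,3),c['rvec'],c['tvec'],K(c),None)[0].reshape(-1,2)
def ray(c,uv):
    R=cv2.Rodrigues(c['rvec'])[0]; C=-R.T@c['tvec']
    d=R.T@np.linalg.inv(K(c))@np.array([*uv,1.]); return C,d/np.linalg.norm(d)
def atz(c,uv,z):
    C,d=ray(c,uv); return C+d*(z-C[2])/d[2]
def tri(a,ua,b,ub):
    C1,d1=ray(a,ua);C2,d2=ray(b,ub)
    s=np.linalg.lstsq(np.c_[d1,-d2],C2-C1,rcond=None)[0]
    p,q=C1+s[0]*d1,C2+s[1]*d2; return (p+q)/2,np.linalg.norm(p-q)
E
python3 - <<'E'
from h import *
for n in("scene","side"):
    c=camera_info(n); print(n,proj(c,[[0,0,0],[400,0,0],[156,553,214],[0,400,0]]).round(), ray(c,(320,200))[0].round())
a=cv2.imread("pics/scene0.png")[135:295,225:445]; cv2.imwrite("pics/sc.png",cv2.resize(a,None,fx=3.6,fy=3.6,interpolation=cv2.INTER_CUBIC))
a=cv2.imread("pics/side0.png")[135:285,220:400]; cv2.imwrite("pics/sd.png",cv2.resize(a,None,fx=4,fy=4,interpolation=cv2.INTER_CUBIC))
E
```

```text
scene [[ -9. 348.]
 [216. 254.]
 [ -0.  56.]
 [-24. 195.]] [ 300. -550.  742.]
side [[591. 281.]
 [391. 253.]
 [784. 582.]
 [737. 523.]] [373. 696. 493.]
```

View pics/sc.png

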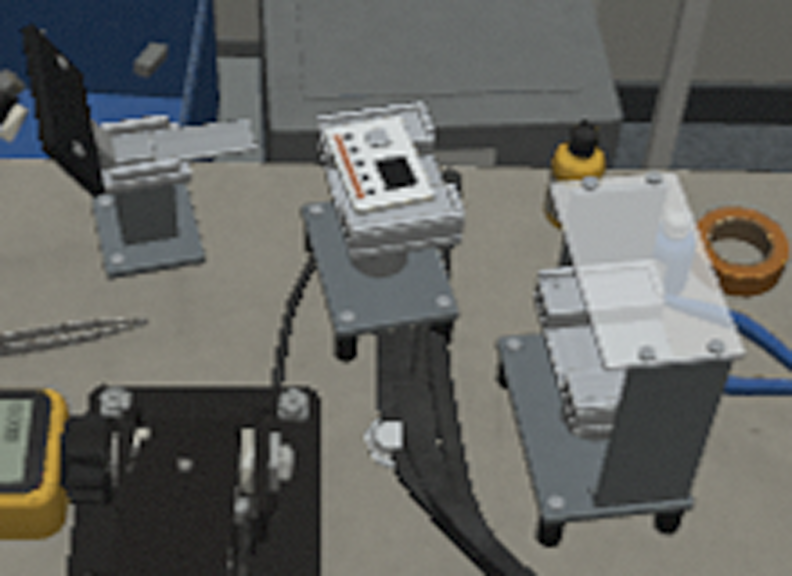

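View pics/sd.png

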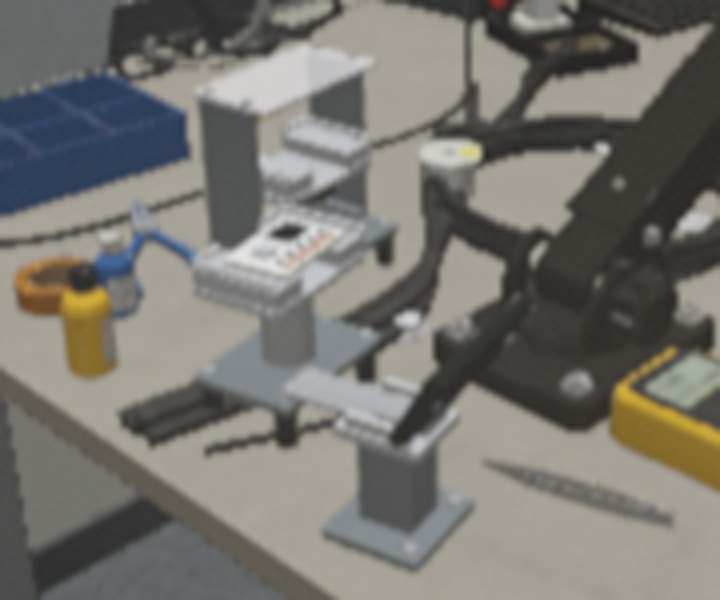

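```bash
cat > fit.py <<'E'
from h import *
from scipy.optimize import least_squares
sc,sd=camera_info("scene"),camera_info("side")
S=lambda x,y:(225+x/3.6,135+y/3.6)
D=lambda x,y:(220+x/4,135+y/4)
def fit(obs,p0):
    def tw(p,P):
        a=p[2];return np.array([p[0]+P[0]*np.cos(a)-P[1]*np.sin(a),p[1]+P[0]*np.sin(a)+P[1]*np.cos(a),P[2]])
    def f(p): return np.concatenate([proj(c,tw(p,P(p) if callable(P) else P))[0]-uv for c,uv,P in obs])
    r=least_squares(f,p0,loss='soft_l1');p=r.x.copy();p[2]=np.degrees(p[2]);print(p.round(1));print(f(r.x).reshape(-1,2).round(1).tolist());return r.x,lambda P:tw(r.x,P)
print([atz(sc,S(*q),0).round() for q in((185,465),(385,440),(5,440),(575,180))])
p,t=fit([(sc,S(247,120),(30,13,74)),(sc,S(258,150),(30,-13,74)),(sd,D(287,385),(30,13,74)),(sd,D(312,370),(30,-13,74)),
 (sc,S(97,127),(-63,22,79)),(sc,S(168,117),(-11,22,79)),(sc,S(105,182),(-63,-22,79)),(sc,S(188,170),(-11,-22,79))],[300,300,0.])
for P in [(-90.5,50,135),(-90.5,-50,135),(-64.5,-50,90),(-64.5,50,90)]:
    a=proj(sc,t(P))[0];b=proj(sd,t(P))[0];print(P,((a-[225,135])*3.6).round(),((b-[220,135])*4).round())
print("dock")
fit([(sc,S(553,188),lambda p:(-25,p[3],154)),(sc,S(675,175),lambda p:(41,p[3],154)),(sc,S(744,357),lambda p:(41,-p[3],154)),(sc,S(608,365),lambda p:(-25,-p[3],154)),
(sd,D(197,94),lambda p:(41,p[3],154)),(sd,D(268,112),lambda p:(-25,p[3],154)),(sd,D(373,63),lambda p:(-25,-p[3],154)),(sd,D(310,45),lambda p:(41,-p[3],154))],[500,100,0,56.])
print("module")
fit([(sc,S(322,122),(-22,32,109)),(sc,S(403,113),(22,32,109)),(sc,S(437,203),(22,-32,109)),(sc,S(363,212),(-22,-32,109)),
(sd,D(228,268),(22,32,109)),(sd,D(300,285),(-22,32,109)),(sd,D(366,215),(-22,-32,109)),(sd,D(285,205),(22,-32,109))],[400,250,0.])
print("nest")
fit([(sc,S(462,215),(34,-45,108)),(sc,S(428,103),(34,45,108)),(sc,S(320,118),(-28,45,104)),(sc,S(350,238),(-28,-45,104)),(sd,D(195,258),(34,45,108)),(sd,D(298,292),(-28,45,104))],[400,250,0.])
E
python3 fit.py
```

```text
[array([494., -81.,   0.]), array([ 597., -119.,    0.]), array([415., -18.,   0.]), array([806.,  -6.,   0.])]
[  581.3    68.3 -3615. ]
[[-0.2, 0.1], [-0.5, 0.2], [-1.0, -0.7], [-0.6, -2.5], [-3.1, 0.8], [1.8, -0.4], [-1.8, 0.3], [0.4, -0.7]]
(-90.5, 50, 135) [20. 33.] [447. 375.]
(-90.5, -50, 135) [ 46. 155.] [538. 285.]
(-64.5, -50, 90) [102. 205.] [492. 347.]
(-64.5, 50, 90) [74. 84.] [400. 440.]
dock
[   688.2   -179.1 -20182.1     57.1]
[[-1.1, -0.2], [0.4, 0.4], [0.2, -0.9], [-0.9, 0.6], [-0.9, -1.9], [-0.2, -1.2], [1.0, -1.2], [-1.3, -1.1]]
module
[  643.5   -26.2 -7932.1]
[[0.2, 3.7], [-1.5, 1.9], [0.0, -1.0], [-1.1, 1.3], [-0.2, -3.7], [-2.0, -4.1], [-4.9, 2.3], [-0.2, 1.4]]
nest
[   441.7    214.3 -27461. ]
[[-183.4, -36.9], [-129.9, -14.5], [-104.7, -35.4], [-155.3, -60.6], [73.6, 53.3], [33.2, 66.9]]
```

```bash
cat > f2.py <<'E'
import io,contextlib
with contextlib.redirect_stdout(io.StringIO()):
    from fit import *
print("module");y=-.25
fit([(sc,S(322,122),(-22,32,109)),(sc,S(403,113),(22,32,109)),(sc,S(437,203),(22,-32,109)),(sc,S(363,212),(-22,-32,109)),
(sd,D(228,268),(22,32,109)),(sd,D(300,285),(-22,32,109)),(sd,D(366,215),(-22,-32,109)),(sd,D(285,205),(22,-32,109))],[643,-26,y])
fit([(sc,S(322,122),(-22,32,109)),(sc,S(403,113),(22,32,109)),(sc,S(437,203),(22,-32,109)),(sc,S(363,212),(-22,-32,109))],[643,-26,y])
print("nest")
fit([(sc,S(462,215),(34,-45,108)),(sc,S(428,103),(34,45,108)),(sc,S(350,238),(-28,-45,104)),(sd,D(195,258),(34,45,108)),(sd,D(298,292),(-28,45,104))],[643,-26,y])
print("rackbase") # plate 72x100 top z free
fit([(sc,S(302,208),lambda p:(-36,50,p[3])),(sc,S(330,327),lambda p:(-36,-50,p[3])),(sc,S(455,308),lambda p:(36,-50,p[3])),(sd,D(203,372),lambda p:(36,50,p[3])),(sd,D(290,408),lambda p:(-36,50,p[3])),(sd,D(380,332),lambda p:(-36,-50,p[3]))],[643,-26,y,20])
print("dockbase")
fit([(sc,S(497,345),lambda p:(-40,60,p[3])),(sc,S(542,520),lambda p:(-40,-60,p[3])),(sc,S(692,505),lambda p:(40,-60,p[3])),(sd,D(397,230),lambda p:(-40,-60,p[3]))],[688,-179,-.38,20])
C,d1=ray(sc,(290,250));_,d2=ray(sc,(258,400));n=np.cross(d1,d2)
for uv in((362,205),(400,140),(430,80),(455,75)):
    Cs,d=ray(sd,uv);print(uv,(Cs+d*(n@(C-Cs))/(n@d)).round())
E
python3 f2.py
```

```text
module
[643.5 -26.2 -12.1]
[[0.2, 3.7], [-1.5, 1.9], [0.0, -1.0], [-1.1, 1.3], [-0.2, -3.7], [-2.0, -4.1], [-4.9, 2.3], [-0.2, 1.4]]
[646.7 -23.4 -13.8]
[[1.2, 2.0], [-0.3, 0.6], [0.3, -2.2], [-1.0, -0.4]]
nest
[644.  -25.7 -15.9]
[[0.2, 0.3], [-3.2, -0.1], [-0.2, 0.7], [-0.2, -0.1], [-4.0, -0.8]]
rackbase
[645.1 -22.8 -17.1  32.4]
[[-2.1, -1.5], [0.3, 1.0], [0.2, 0.6], [-2.7, 0.2], [-0.3, -0.3], [0.7, -0.1]]
dockbase
[ 690.9 -176.   -22.3   24.8]
[[-0.4, -1.4], [-0.1, 0.6], [0.2, 0.4], [-0.6, -0.1]]
(362, 205) [ 490. -130.   46.]
(400, 140) [ 413. -265.  185.]
(430, 80) [ 351. -381.  325.]
(455, 75) [ 280. -474.  327.]
```

```bash
cat >> h.py <<'E'
from scipy.spatial.transform import Rotation as Rt
def toolR(yaw,lean=30):
    a,b=np.radians(yaw),np.radians(lean)
    Rz=Rt.from_euler('z',yaw,degrees=True).as_matrix()
    z=np.array([np.sin(b),0,-np.cos(b)]);y=np.array([np.cos(b),0,np.sin(b)])
    return Rz@np.c_[np.cross(y,z),y,z]
def pose():
    s=state(); return s['ee_pos'],Rt.from_euler('xyz',s['ee_rot'],degrees=True).as_matrix()
def plan(p1,R1,p0=None,R0=None):
    if p0 is None:p0,R0=pose()
    d=(np.array(p1)-p0)/25; w=np.degrees(Rt.from_matrix(R1@R0.T).as_rotvec())/4
    print("total shift",d.round(2),"turn",w.round(2),"rows>=",np.ceil(max(abs(d).max(),abs(w).max())))
    return d,w
E
python3 - <<'E'
from h import *
R=toolR(-15); d,w=plan(np.array([506,88,112.5])-90*R[:,2],R); print((d/26).round(3),(w/26).round(3))
c=camera_info('wrist');p,R0=pose();Rw=cv2.Rodrigues(c['rvec'])[0];print("cam in tool",(R0.T@(-Rw.T@c['tvec']-p)).round(1),"axis",(R0.T@Rw.T).round(2)[:,2])
E
```

```text
total shift [ 12.24 -18.13  -0.91] turn [  4.11  -7.24 -21.74] rows>= 22.0
[ 0.471 -0.697 -0.035] [ 0.158 -0.278 -0.836]
cam in tool [  68.5    0.7 -169.2] axis [-0.24  0.    0.97]
```

Emit:
move_arm --motion '[[60,[0.47,-0.7,0],[0.16,-0.28,-0.84]],[60,[0.47,-0.7,0],[0.16,-0.28,-0.84]],[60,[0.47,-0.7,0],[0.16,-0.28,-0.84]],[60,[0.47,-0.7,0],[0.16,-0.28,-0.84]],[60,[0.47,-0.7,0],[0.16,-0.28,-0.84]],[60,[0.47,-0.7,0],[0.16,-0.28,-0.84]],[60,[0.47,-0.7,0],[0.16,-0.28,-0.84]],[60,[0.47,-0.7,0],[0.16,-0.28,-0.84]],[60,[0.47,-0.7,0],[0.16,-0.28,-0.84]],[60,[0.47,-0.7,0],[0.16,-0.28,-0.84]],[60,[0.47,-0.7,0],[0.16,-0.28,-0.84]],[60,[0.47,-0.7,0],[0.16,-0.28,-0.84]],[60,[0.47,-0.7,0],[0.16,-0.28,-0.84]],[60,[0.47,-0.7,0],[0.16,-0.28,-0.84]],[60,[0.47,-0.7,0],[0.16,-0.28,-0.84]],[60,[0.47,-0.7,0],[0.16,-0.28,-0.84]],[60,[0.47,-0.7,0],[0.16,-0.28,-0.84]],[60,[0.47,-0.7,0],[0.16,-0.28,-0.84]],[60,[0.47,-0.7,0],[0.16,-0.28,-0.84]],[60,[0.47,-0.7,0],[0.16,-0.28,-0.84]]]'

```text
time_s: 1.77
ee_pos: [391.7, 202.1, 213.7]
ee_rot: [156.0, 4.2, 94.9]
force: [-0.3, -0.1, -0.4]
gripper_width: 59.8
gripper_force: 0.0
```

Emit:
move_arm --motion '[[60,[0.47,-0.7,-0.15],[0.16,-0.28,-0.84]],[60,[0.47,-0.7,-0.15],[0.16,-0.28,-0.84]],[60,[0.47,-0.7,-0.15],[0.16,-0.28,-0.84]],[60,[0.47,-0.7,-0.15],[0.16,-0.28,-0.84]],[60,[0.47,-0.7,-0.15],[0.16,-0.28,-0.84]],[60,[0.47,-0.7,-0.15],[0.16,-0.28,-0.84]],[60,[0,0,0],[0,0,0]],[60,[0,0,0],[0,0,0]],[60,[0,0,0],[0,0,0]]]'

```text
time_s: 2.52
ee_pos: [461.8, 98.6, 191.5]
ee_rot: [149.7, -0.2, 74.6]
force: [-0.1, -0.0, 0.9]
gripper_width: 59.9
gripper_force: 0.0
```

```bash
python3 - <<'E'
from h import *
import pickle
c=camera_info('wrist');im=grab_frame('wrist');pickle.dump(c,open('w1.pkl','wb'));cv2.imwrite('pics/w1.png',im);cv2.imwrite('pics/w1b.png',cv2.resize(im,(800,500),interpolation=cv2.INTER_CUBIC))
s=state();print(s['time_s'],s['ee_pos'],s['ee_rot'],s['qpos'].round(1),s['force'])
E
```

```text
2.5667 [461.90084202  98.83962762 191.65639103] [149.71374349  -0.19791954  74.67586646] [ 23.6  -0.4 123.8 -32.   36.4  61.6] [-0.4874388   0.31191438  0.33600898]
```

View pics/w1b.png

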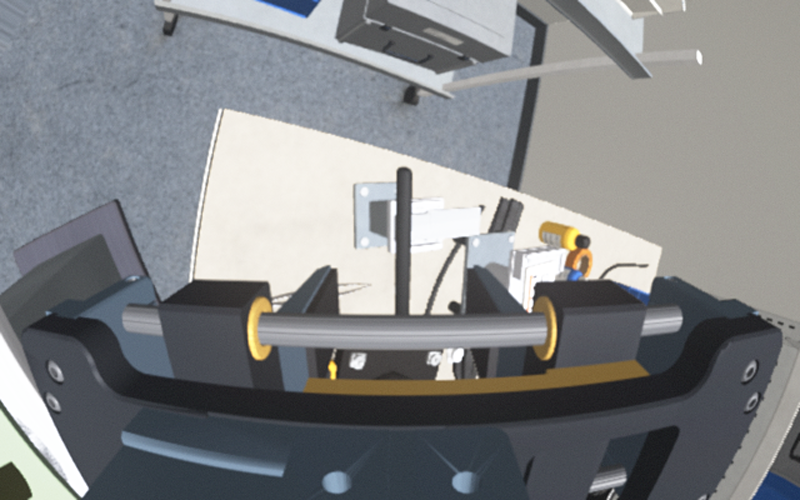

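The wrist view shows the grip plate edge-on at x≈404, midway between the fingers at 325 and 478. The blade tip is near (480,220) and the rack near (510,260). I'll enlarge this area to measure it.

```bash
python3 - <<'E'
import cv2
a=cv2.imread("pics/w1.png")[125:265,275:475]; cv2.imwrite("pics/w1c.png",cv2.resize(a,None,fx=4,fy=4,interpolation=cv2.INTER_CUBIC))
E
```

```text
(no output)
```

View pics/w1c.png

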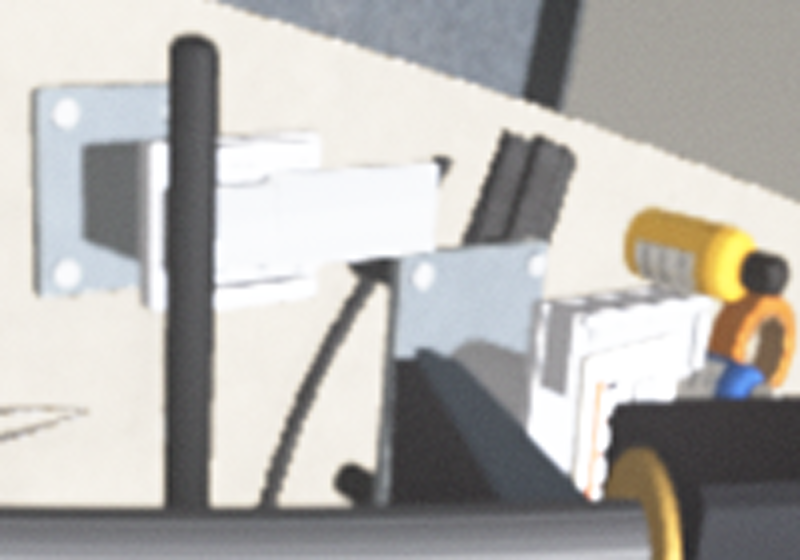

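The wrist crop gives the blade tip corners at (438,163) and (435,250). The plate's far end is at (193,36) and the cheek ends are at (318,133) and (318,300). The rack is only partly visible, so I'll look at the rack and dock from above.

```bash
cat >> h.py <<'E'
def wproj(c,P):
    q=cv2.Rodrigues(c['rvec'])[0]@np.array(P,float)+c['tvec'];r=np.hypot(q[0],q[1]);th=np.arctan2(r,q[2])
    return np.array([c['cx']+c['fx']*th*q[0]/r,c['cy']+c['fy']*th*q[1]/r])
def tw(p,P):
    a=p[2];return np.array([p[0]+P[0]*np.cos(a)-P[1]*np.sin(a),p[1]+P[0]*np.sin(a)+P[1]*np.cos(a),P[2]])
from scipy.optimize import least_squares
def wfit(c,obs,p0):
    f=lambda p:np.concatenate([wproj(c,tw(p,P(p) if callable(P) else P))-uv for uv,P in obs])
    r=least_squares(f,p0,loss='soft_l1');q=r.x.copy();q[2]=np.degrees(q[2]);print(q.round(2),f(r.x).reshape(-1,2).round(1).tolist());return r.x
E
python3 - <<'E'
from h import *
import pickle
c=pickle.load(open('w1.pkl','rb'));W=lambda x,y:(275+x/4-.4,125+y/4-.4)
wfit(c,[(W(438,163),(30,13,74)),(W(435,250),(30,-13,74)),(W(193,38),(-90.5,50,135))],[581,68,-.26])
wfit(c,[(W(438,163),(30,13,74)),(W(435,250),(30,-13,74)),(W(318,133),(-11,22,79)),(W(318,298),(-11,-22,79)),(W(193,38),(-90.5,50,135))],[581,68,-.26])
R=np.diag([1.,-1,-1]);d,w=plan([600,-100,220],R);print((d/24).round(3),(w/24).round(3))
E
```

```text
[581.88  74.4  -16.53] [[1.1, 0.0], [0.6, 0.5], [-0.9, -0.3]]
[580.34  75.36 -16.44] [[-0.1, -0.4], [-0.4, 0.1], [4.4, 0.9], [2.9, 0.4], [-3.0, -0.7]]
total shift [ 5.52 -7.95  1.13] turn [  6.43   4.97 -18.19] rows>= 19.0
[ 0.23  -0.331  0.047] [ 0.268  0.207 -0.758]
```

Emit:
move_arm --motion '[[60,[0.15,-0.25,0.2],[0.32,0.25,-0.91]],[60,[0.28,-0.4,0.2],[0.32,0.25,-0.91]],[60,[0.28,-0.4,0.2],[0.32,0.25,-0.91]],[60,[0.28,-0.4,0.2],[0.32,0.25,-0.91]],[60,[0.28,-0.4,0.2],[0.32,0.25,-0.91]],[60,[0.28,-0.4,0.13],[0.32,0.25,-0.91]],[60,[0.28,-0.4,0],[0.32,0.25,-0.91]],[60,[0.28,-0.4,0],[0.32,0.25,-0.91]],[60,[0.28,-0.4,0],[0.32,0.25,-0.91]],[60,[0.28,-0.4,0],[0.32,0.25,-0.91]],[60,[0.28,-0.4,0],[0.32,0.25,-0.91]],[60,[0.28,-0.4,0],[0.32,0.25,-0.91]],[60,[0.28,-0.4,0],[0.32,0.25,-0.91]],[60,[0.28,-0.4,0],[0.32,0.25,-0.91]],[60,[0.28,-0.4,0],[0.32,0.25,-0.91]],[60,[0.28,-0.4,0],[0.32,0.25,-0.91]],[60,[0.28,-0.4,0],[0.32,0.25,-0.91]],[60,[0.28,-0.4,0],[0.32,0.25,-0.91]],[60,[0.28,-0.4,0],[0.32,0.25,-0.91]],[60,[0.28,-0.5,0],[0.32,0.25,-0.91]]]'

```text
time_s: 4.23
ee_pos: [599.5, -99.3, 220.1]
ee_rot: [-179.9, 0.2, -0.1]
force: [-0.6, -0.1, -0.1]
gripper_width: 60.4
gripper_force: 0.0
```

Emit:
move_arm --motion '[[60,[0,0,0],[0,0,0]],[60,[0,0,0],[0,0,0]],[60,[0,0,0],[0,0,0]]]'

```text
time_s: 4.48
ee_pos: [598.4, -99.3, 219.7]
ee_rot: [-180.0, 0.2, 0.1]
force: [-0.3, -0.1, 0.5]
gripper_width: 60.6
gripper_force: 0.0
```

```bash
python3 - <<'E'
from h import *
import pickle
c=camera_info('wrist');im=grab_frame('wrist');pickle.dump(c,open('w2.pkl','wb'));cv2.imwrite('pics/w2.png',im)
P=[wproj(c,q) for q in((600,-26,105),(690,-26,105),(643,40,105),(640,-240,150),(740,-240,150),(688,-179,150))];print(np.round(P))
u0,u1=40,600
a=im[0:280,100:500];cv2.imwrite('pics/w2b.png',cv2.resize(a,None,fx=2,fy=2,interpolation=cv2.INTER_CUBIC))
s=state();print(s['time_s'],s['ee_pos'],s['ee_rot'],s['qpos'].round(1),s['force'])
E
```

```text
[[246. 193.]
 [243.  98.]
 [181. 151.]
 [487. 161.]
 [489.  46.]
 [424.  98.]]
4.5333 [598.30300126 -99.17519099 219.85377818] [-1.79996821e+02  2.13096840e-01  9.27071409e-02] [-10.5  21.1  84.6  -0.   74.5  79.4] [-0.27279202 -0.07300708  0.22382284]
```

View pics/w2b.png

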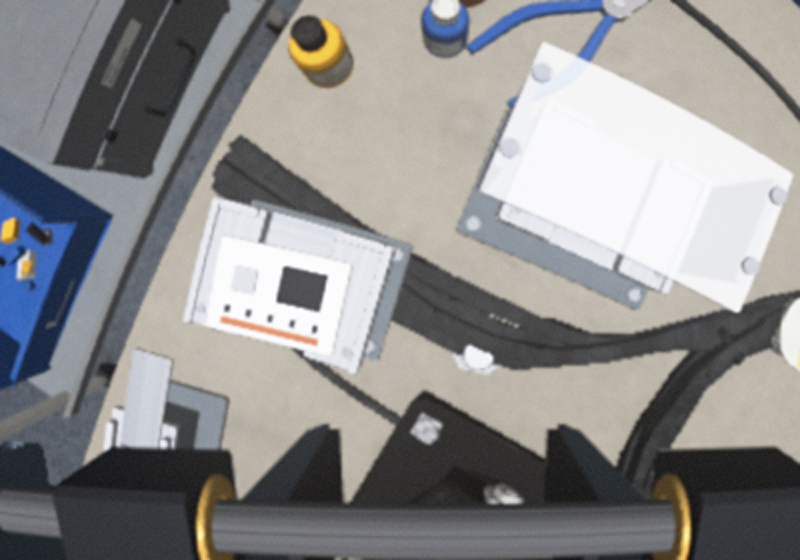

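The overhead view shows the module at about (278,300) on the rack. The dock cover corners are at (545,42), (793,175), (740,310) and (482,190). I'll stretch the contrast for subpixel corners.

```bash
python3 - <<'E'
import cv2,numpy as np
im=cv2.imread("pics/w2.png")
g=np.clip((cv2.cvtColor(im,cv2.COLOR_BGR2GRAY).astype(float)-140)/115,0,1)**2.2
g=(g*255).astype(np.uint8)
a=cv2.resize(g[90:190,185:310],None,fx=5,fy=5,interpolation=cv2.INTER_CUBIC)
b=cv2.resize(g[15:160,335:500],None,fx=3,fy=3,interpolation=cv2.INTER_CUBIC)
# stack: rack 625x500 needs own; make montage 800x~500
a=cv2.resize(g[92:190,188:308],None,fx=3.3,fy=3.3,interpolation=cv2.INTER_CUBIC)
b=cv2.resize(g[18:160,338:498],None,fx=2.5,fy=2.5,interpolation=cv2.INTER_CUBIC)
m=np.zeros((360,800),np.uint8);m[:a.shape[0],:a.shape[1]]=a;m[:b.shape[0],400:400+b.shape[1]]=b
cv2.imwrite("pics/w2c.png",m);print(a.shape,b.shape)
E
```

```text
(323, 396) (355, 400)
```

View pics/w2c.png

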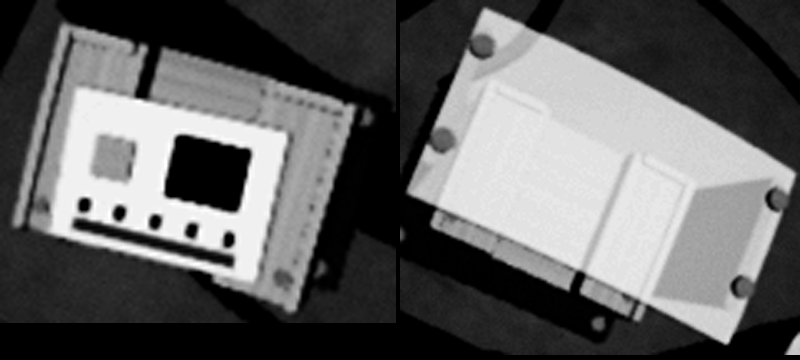

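```bash
cat > f3.py <<'E'
from h import *
import pickle
c=pickle.load(open('w2.pkl','rb'))
A=lambda x,y:(188+x/3.3-.35,92+y/3.3-.35); B=lambda x,y:(338+(x-400)/2.5-.3,18+y/2.5-.3)
print("module");wfit(c,[(A(77,87),(22,32,109)),(A(288,131),(22,-32,109)),(A(258,283),(-22,-32,109)),(A(48,230),(-22,32,109))],[643,-26,-.25])
print("nest");wfit(c,[(A(64,25),(34,45,108)),(A(355,105),(34,-45,108)),(A(295,312),(-28,-45,108)),(A(14,225),(-28,45,108))],[643,-26,-.25])
print("cover");q=wfit(c,[(B(485,9),lambda p:(41,p[3],154)),(B(797,173),lambda p:(41,-p[3],154)),(B(727,343),lambda p:(-25,-p[3],154)),(B(407,192),lambda p:(-25,p[3],154))],[688,-179,-.38,57])
print("deck");O=[(B(495,82),lambda p:(34,45,p[3]+4)),(B(692,180),lambda p:(34,-45,p[3]+4)),(B(432,222),lambda p:(-28,45,p[3]+4)),(B(638,320),lambda p:(-28,-45,p[3]+4))]
wfit(c,O,[688,-179,-.38,105])
print("fixed");wfit(c,[(a,(lambda f:lambda p:f([*q[:3],p[3]]))(f)) for a,f in O],[*q[:3],105])
E
python3 f3.py
```

```text
module
[644.91 -20.79 -14.  ] [[-0.4, -0.9], [0.8, -0.1], [-0.4, 0.1], [0.0, 1.0]]
nest
[646.66 -23.02 -17.59] [[-1.0, -1.4], [1.5, -0.3], [0.5, 1.0], [-1.3, 0.5]]
cover
[ 688.43 -175.22  -22.17   57.79] [[0.7, -1.5], [-0.1, -1.0], [0.1, 1.4], [-0.5, 0.8]]
deck
[ 689.71 -178.64  -22.42   86.55] [[-0.4, -0.5], [0.7, 0.6], [0.3, 0.6], [-0.6, -0.8]]
fixed
[ 689.71 -178.64  -22.42   86.55] [[-0.4, -0.5], [0.7, 0.6], [0.3, 0.6], [-0.6, -0.8]]
```

```bash
python3 - <<'E'
from h import *
import pickle
c=pickle.load(open('w2.pkl','rb'))
p=[581.5,74.5,np.radians(-16.5)]
for P in((30,13,74),(30,-13,74)):print(((wproj(c,tw(p,P))-[100,0])*2).round(1))
R=toolR(-16.5);g=tw(p,(-77.5,0,112.5));d,w=plan(g-70*R[:,2],R);print(g,(d/20).round(3),(w/20).round(3),"then",(89*R[:,2]/25).round(3))
E
```

```text
[129.3 349.8]
[168.6 361.9]
total shift [-4.99  8.23 -1.87] turn [-6.4  -4.85 17.92] rows>= 18.0
[507.19147055  96.51118921 112.5       ] [-0.249  0.411 -0.093] [-0.32  -0.243  0.896] then [ 1.707 -0.506 -3.083]
```

```bash
python3 - <<'E'
from h import *
im=cv2.cvtColor(cv2.imread('pics/w2.png'),cv2.COLOR_BGR2GRAY)
for v in range(170,206,2): print(v,' '.join('%3d'%x for x in im[v,156:196]))
E
```

```text
170  94  94  95  94  93  97 112 148 177 185 184 181 185 185 187 188 187 185 180 183 183 184 183 186 185 184 184 183 187 184 181 184 186 183 187 187 189 189 191 191
172  96  95 100  93  93  95 122 172 184 184 184 183 181 185 186 186 187 185 185 181 180 184 183 182 184 184 185 183 184 186 186 185 185 183 184 188 192 188 189 190
174  93  96  98  94  94 118 162 184 185 184 187 178 165 157 159 167 173 178 184 187 183 185 185 182 184 185 185 184 185 185 186 186 188 188 187 189 187 188 187 189
176  89  93  92  96 117 159 182 183 185 187 195 202 207 207 201 194 194 194 183 167 153 161 171 174 178 179 184 184 187 186 186 187 187 189 189 190 189 187 187 183
178  92  92  89 108 154 182 188 186 186 191 196 201 206 206 208 205 209 210 213 213 211 205 194 194 189 170 158 154 167 178 181 184 184 187 186 187 188 186 187 184
180  80  87 104 147 180 186 188 186 185 188 202 203 205 207 206 207 209 210 214 213 213 216 213 213 210 209 210 210 202 177 153 175 185 184 186 186 185 186 187 182
182  48  59 112 174 189 186 186 186 183 189 203 203 204 205 206 207 209 211 215 213 213 214 213 212 209 210 212 212 
[... 1151 characters left out ...]
 145 149 150 147 150 150 148 148 150 150 150
198 187 184 184 186 187 187 192 196 201 202 203 204 205 205 208 211 212 213 214 214 211 209 209 208 213 212 190 141 141 146 148 149 150 150 150 150 148 148 146 150
200 185 184 185 187 184 187 191 201 199 201 204 204 204 204 207 211 214 211 212 212 211 211 208 210 213 203 176 124 125 137 139 145 150 150 152 149 147 149 147 148
202 183 177 168 162 171 179 191 199 200 204 203 204 204 206 210 210 210 212 210 211 210 210 208 211 211 193 134  77  59  74  83  89 101 109 132 140 144 144 148 151
204 206 211 193 160 145 155 181 197 203 205 204 204 205 208 208 210 209 211 211 209 206 210 207 210 213 189 112  71  67  67  66  67  68  67  72  75  81  91  97 109
```

Emit:
move_arm --motion '[[50,[-0.1,0.41,0.1],[-0.32,-0.243,0.896]],[50,[-0.26,0.41,0.1],[-0.32,-0.243,0.896]],[50,[-0.26,0.41,0.1],[-0.32,-0.243,0.896]],[50,[-0.26,0.41,0],[-0.32,-0.243,0.896]],[50,[-0.26,0.41,0],[-0.32,-0.243,0.896]],[50,[-0.26,0.41,0],[-0.32,-0.243,0.896]],[50,[-0.26,0.41,0],[-0.32,-0.243,0.896]],[50,[-0.26,0.41,0],[-0.32,-0.243,0.896]],[50,[-0.26,0.41,0],[-0.32,-0.243,0.896]],[50,[-0.26,0.41,0],[-0.32,-0.243,0.896]],[50,[-0.26,0.41,0],[-0.32,-0.243,0.896]],[50,[-0.26,0.41,0],[-0.32,-0.243,0.896]],[50,[-0.26,0.41,-0.1],[-0.32,-0.243,0.896]],[50,[-0.26,0.41,-0.2],[-0.32,-0.243,0.896]],[50,[-0.26,0.41,-0.3],[-0.32,-0.243,0.896]],[50,[-0.26,0.41,-0.3],[-0.32,-0.243,0.896]],[50,[-0.26,0.41,-0.3],[-0.32,-0.243,0.896]],[50,[-0.26,0.41,-0.3],[-0.32,-0.243,0.896]],[50,[-0.26,0.41,-0.3],[-0.32,-0.243,0.896]],[50,[-0.2,0.41,-0.2],[-0.32,-0.243,0.896]]]'

```text
time_s: 6.2
ee_pos: [472.4, 105.5, 176.8]
ee_rot: [149.9, -0.0, 73.7]
force: [0.6, -0.4, 0.4]
gripper_width: 50.2
gripper_force: 0.0
```

Emit:
move_arm --motion '[[50,[0,0,0],[0,0,0]],[50,[0,0,0],[0,0,0]],[50,[0,0,0],[0,0,0]]]'

```text
time_s: 6.45
ee_pos: [474.6, 105.0, 178.1]
ee_rot: [149.9, -0.2, 73.4]
force: [-0.2, -0.6, -0.3]
gripper_width: 50.3
gripper_force: 0.0
```

Emit:
move_arm --motion '[[50,[0,0,-0.2],[0,0,0]],[50,[0.28,-0.08,-0.513],[0,0,0]],[50,[0.28,-0.08,-0.513],[0,0,0]],[50,[0.28,-0.08,-0.513],[0,0,0]],[50,[0.28,-0.08,-0.513],[0,0,0]],[50,[0.28,-0.08,-0.513],[0,0,0]],[50,[0.28,-0.08,-0.513],[0,0,0]],[50,[0,0,0],[0,0,0]],[50,[0,0,0],[0,0,0]],[50,[0,0,0],[0,0,0]]]'

```text
time_s: 7.28
ee_pos: [516.7, 92.4, 95.8]
ee_rot: [149.9, -0.1, 73.4]
force: [-0.3, -0.3, 1.6]
gripper_width: 49.6
gripper_force: 0.0
```

```bash
python3 - <<'E'
from h import *
p,R=pose();T=toolR(-16.3);L=np.array([582,73.8,np.radians(-16.3)]);g=tw(L,(-77.5,0,112.5))
plan(g+19*T[:,2],T);print("tool-frame err",(R.T@(g+19*T[:,2]-p)).round(2),state()['force'].round(1))
E
```

```text
total shift [0.   0.02 0.01] turn [-0.02  0.03  0.09] rows>= 1.0
tool-frame err [ 0.48  0.01 -0.26] [-0.3 -0.3  1.6]
```

Emit:
move_arm --motion '[[9,[0,0,0],[0,0,0]],[9,[0,0,0],[0,0,0]],[9,[0,0,0],[0,0,0]],[9,[0,0,0],[0,0,0]],[9,[0,0,0],[0,0,0]],[9,[0,0,0],[0,0,0]]]' --grip_force 15

```text
time_s: 7.78
ee_pos: [516.3, 92.6, 95.5]
ee_rot: [149.9, -0.1, 73.4]
force: [0.8, 1.0, 0.4]
gripper_width: 13.0
gripper_force: 0.2
```

Emit:
move_arm --motion '[[5,[0,0,0],[0,0,0]],[5,[0,0,0],[0,0,0]],[5,[0,0,0],[0,0,0]],[5,[0,0,0],[0,0,0]]]' --grip_force 50

```text
time_s: 8.12
ee_pos: [517.1, 92.9, 95.9]
ee_rot: [149.9, -0.1, 73.4]
force: [1.6, -0.1, 3.6]
gripper_width: 9.8
gripper_force: 50.0
```

```bash
cat >> h.py <<'E'
# lifter in hand: blade point in the tool frame (from grasp: TCP [517,92.8,95.8], lifter yaw -16.6, blade [581.8,73.7,70])
RG=Rt.from_euler('xyz',[149.9,-.1,73.4],degrees=True).as_matrix()
TG=np.array([517.,92.8,95.8]); BG=np.array([581.8,73.7,70.]); bt=RG.T@(BG-TG)
def blade(): p,R=pose(); return p+R@bt,R@RG.T   # R@RG.T: lifter turn since grasp (yaw -16.6)
def goto(B,yaw):
    "shift/turn totals that bring blade point to B at yaw, level"
    R1=Rt.from_euler('z',yaw+16.6,degrees=True).as_matrix()@RG
    return plan(np.array(B)-R1@bt,R1)
E
python3 - <<'E'
from h import *
print(blade()[0])
ax=lambda y:np.array([np.cos(np.radians(y)),np.sin(np.radians(y)),0])
N=tw([646.6,-23,np.radians(-17.6)],(-2.3,0.6,0));print("blade target",N)
goto([*(N-90*ax(-15))[:2],94],-15)
E
```

```text
[581.88481631  73.86211193  70.09040646]
blade target [644.5890834  -21.73263485   0.        ]
total shift [-0.99 -2.96  0.96] turn [-0.01  0.01  0.39] rows>= 3.0
```

Emit:
move_arm --motion '[[5,[0,0,0.1],[0,0,0]],[5,[0,0,0.15],[0,0,0]],[5,[0,0,0.2],[0,0,0]],[5,[0,0,0.2],[0,0,0]],[5,[0,0,0.2],[0,0,0]],[5,[0,0,0.11],[0,0,0]],[5,[0,0,0],[0,0,0]],[5,[0,0,0],[0,0,0]]]'

```text
time_s: 8.78
ee_pos: [516.1, 92.4, 119.2]
ee_rot: [150.0, -0.1, 73.4]
force: [-0.3, -0.0, -0.7]
gripper_width: 9.9
gripper_force: 50.0
```

Emit:
move_arm --motion '[[5,[-0.2,-0.2,0],[0,0,0.05]],[5,[-0.2,-0.3,0],[0,0,0.05]],[5,[-0.15,-0.4,0],[0,0,0.05]],[5,[-0.1,-0.4,0],[0,0,0.05]],[5,[-0.1,-0.4,0],[0,0,0.05]],[5,[-0.1,-0.4,0],[0,0,0.05]],[5,[-0.1,-0.4,0],[0,0,0.05]],[5,[0,-0.3,0],[0,0,0.05]],[5,[0,-0.15,0],[0,0,0]],[5,[0,0,0],[0,0,0]],[5,[0,0,0],[0,0,0]]]'

```text
time_s: 9.7
ee_pos: [492.3, 18.4, 119.2]
ee_rot: [150.0, -0.1, 75.0]
force: [-0.6, 0.2, -1.9]
gripper_width: 9.7
gripper_force: 50.0
```

```bash
python3 - <<'E'
from h import *
import pickle
c=camera_info('wrist');im=grab_frame('wrist');pickle.dump(c,open('w3.pkl','wb'));cv2.imwrite('pics/w3.png',im)
sc=grab_frame('scene');cv2.imwrite('pics/s3.png',sc)
B,Q=blade();print(B,Rt.from_matrix(Q).as_rotvec(degrees=True));yaw=-15
L=[*B[:2],np.radians(-15)]
for P in((30,13,B[2]+4),(30,-13,B[2]+4)):print(wproj(c,tw(L,P)).round(1),proj(camera_info('scene'),tw(L,P)).round(1))
n=tw([646.6,-23,np.radians(-17.6)],(-28,0,104));print(n,proj(camera_info('scene'),n))
goto([644.6,-21.7,94],-15)
a=cv2.resize(sc[150:225,245:365],None,fx=4,fy=4,interpolation=cv2.INTER_CUBIC)
b=cv2.resize(im[100:300,240:480],None,fx=1.3,fy=1.3,interpolation=cv2.INTER_CUBIC)
m=np.zeros((300,800,3),np.uint8);m[:300,:480]=a;m[:260,485:485+312]=b;cv2.imwrite('pics/m3.png',m)
E
```

```text
[557.88127353   1.70727729  93.40812432] [0.00275874 0.05823428 1.61569323]
[413.3 192.9] [[298.4 184.3]]
[410.9 223.4] [[301.5 193.6]]
[619.9106613  -14.53364306 104.        ] [[316.77419606 183.50786296]]
total shift [ 3.47 -0.94  0.02] turn [-0.   -0.01 -0.  ] rows>= 4.0
```

View pics/m3.png

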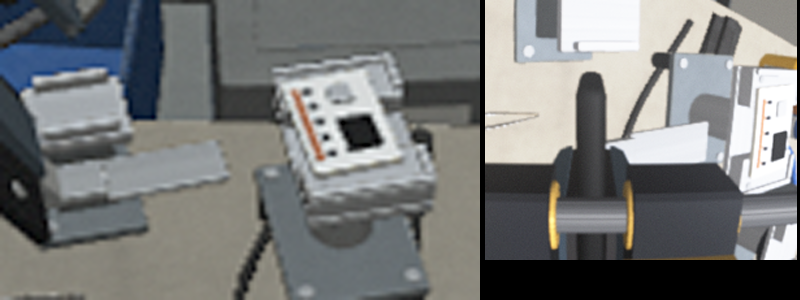

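The blade tip is seen at scene (299.7,185.5) and wrist (411,194), within about 1 mm of prediction. The blade is level and in line with the channel, so I'll insert it.

Emit:
move_arm --motion '[[5,[0.14,-0.038,0.02],[0,0,0]],[5,[0.25,-0.068,0],[0,0,0]],[5,[0.3,-0.081,0],[0,0,0]],[5,[0.3,-0.081,0],[0,0,0]],[5,[0.3,-0.081,0],[0,0,0]],[5,[0.3,-0.081,0],[0,0,0]],[5,[0.3,-0.081,0],[0,0,0]]]'

```text
time_s: 10.38
ee_pos: [540.8, 5.7, 119.7]
ee_rot: [150.0, -0.1, 75.0]
force: [-0.4, 1.6, -1.2]
gripper_width: 10.2
gripper_force: 50.0
```

Emit:
move_arm --motion '[[5,[0.3,-0.081,0],[0,0,0]],[5,[0.3,-0.081,0],[0,0,0]],[5,[0.3,-0.081,0],[0,0,0]],[5,[0.3,-0.081,0],[0,0,0]],[5,[0.25,-0.068,0],[0,0,0]],[5,[0.13,-0.038,0],[0,0,0]],[5,[0,0,0],[0,0,0]],[5,[0,0,0],[0,0,0]],[5,[0,0,0],[0,0,0]]]'

```text
time_s: 11.13
ee_pos: [578.9, -4.7, 119.6]
ee_rot: [150.0, -0.1, 75.0]
force: [-0.1, -0.1, -1.8]
gripper_width: 10.0
gripper_force: 50.0
```

```bash
python3 - <<'E'
from h import *
print(blade()[0],Rt.from_matrix(blade()[1]).as_rotvec(degrees=True));goto([644.6,-21.7,94],-15)
cv2.imwrite('pics/s4.png',grab_frame('scene'));cv2.imwrite('pics/d4.png',grab_frame('side'));print(state()['force'],state()['torque'])
E
```

```text
[644.1190119  -22.01456417  93.66852159] [-0.00434645  0.10064805  1.60006177]
total shift [0.02 0.01 0.01] turn [ 0.   -0.03 -0.  ] rows>= 1.0
[-0.25609163 -0.29097996 -1.50637984] [ 3.94186129e-02  5.54429043e-01 -5.66809704e-05]
```

Emit:
move_arm --motion '[[5,[0.02,0.01,0.05],[0,0,0]],[5,[0,0,0.06],[0,0,0]],[5,[0,0,0.06],[0,0,0]],[5,[0,0,0.04],[0,0,0]],[5,[0,0,0.03],[0,0,0]],[5,[0,0,0.03],[0,0,0]],[5,[0,0,0.03],[0,0,0]],[5,[0,0,0.03],[0,0,0]],[5,[0,0,0.03],[0,0,0]],[5,[0,0,0.04],[0,0,0]],[5,[0,0,0.05],[0,0,0]],[5,[0,0,0.06],[0,0,0]],[5,[0,0,0.08],[0,0,0]],[5,[0,0,0.1],[0,0,0]],[5,[0,0,0.1],[0,0,0]],[5,[0,0,0.1],[0,0,0]],[5,[0,0,0.1],[0,0,0]],[5,[0,0,0.1],[0,0,0]],[5,[0,0,0.08],[0,0,0]],[5,[0,0,0.04],[0,0,0]]]'

```text
time_s: 12.9
ee_pos: [580.0, -4.5, 150.5]
ee_rot: [149.9, -0.1, 75.0]
force: [1.2, -0.0, -1.3]
gripper_width: 9.4
gripper_force: 50.0
```

```bash
python3 - <<'E'
from h import *
c=camera_info('wrist');im=grab_frame('wrist');cv2.imwrite('pics/w5.png',im);sc=grab_frame('scene');cv2.imwrite('pics/s5.png',sc);sd=grab_frame('side')
import pickle;pickle.dump((c,blade(),pose()),open('w5.pkl','wb'))
print(blade()[0],Rt.from_matrix(blade()[1]).as_rotvec(degrees=True),state()['force'],state()['torque'])
a=cv2.resize(sc[140:215,265:365],None,fx=4,fy=4,interpolation=cv2.INTER_CUBIC)
b=cv2.resize(sd[165:240,245:345],None,fx=4,fy=4,interpolation=cv2.INTER_CUBIC)
g=cv2.resize(im[140:290,340:540],None,fx=4,fy=4,interpolation=cv2.INTER_CUBIC)[:300]
m=np.zeros((600,800,3),np.uint8);m[:300,:400]=a;m[:300,400:]=b;m[300:,:]=g
cv2.imwrite('pics/m5.png',m)
E
```

```text
[645.11480914 -21.79307467 124.2285392 ] [0.00235422 0.05772662 1.59507592] [ 0.36245609  0.32661154 -1.80908974] [ 0.05054109  0.60651879 -0.03535824]
```

View pics/m5.png

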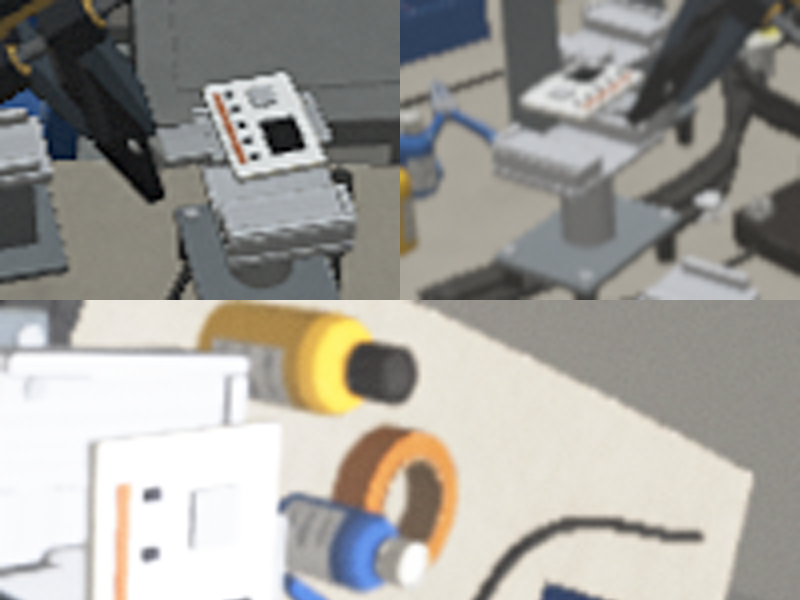

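The module is lifted and sits level on the blade, clear of the rack. Its +y corners are at wrist crop (97,440) and (282,425).

```bash
python3 - <<'E'
from h import *
import pickle
c,(B,Q),(p,R)=pickle.load(open('w5.pkl','rb'))
W=lambda x,y:(340+x/4-.4,140+(y-300)/4-.4);z=B[2]+9
q=wfit(c,[(W(97,440),(-22,32,z)),(W(282,425),(22,32,z))],[B[0],B[1],-.25])
# refine with pixel profile
im=cv2.cvtColor(cv2.imread('pics/w5.png'),cv2.COLOR_BGR2GRAY)
for u in (366,375,385,395,405): print(u,im[160:185,u])
for v in (180,190,200,210): print(v,im[v,355:372],im[v,402:416])
# scene fit for module: predicted vs
E
```

```text
[642.79 -19.53 -15.65] [[0.5, 0.0], [-0.8, -0.0]]
366 [250 251 251 251 252 252 252 252 251 251 251 252 253 251 242 249 255 255
 255 255 255 255 255 255 255]
375 [251 251 251 252 252 252 252 252 251 251 252 252 251 243 251 255 255 255
 255 255 255 255 255 255 255]
385 [251 251 252 252 252 252 252 251 251 251 252 250 241 252 255 255 255 255
 255 255 255 255 255 255 255]
395 [244 245 245 244 245 240 235 231 230 227 214 224 255 255 255 255 255 255
 255 255 255 255 255 255 255]
405 [161 158 158 153 158 190 222 231 232 225 227 255 255 255 255 255 255 255
 255 255 255 255 255 255 255]
180 [251 251 251 251 251 249 233 194 190 237 255 255 255 255 255 255 255] [255 255 255 255 255 255 255 250 236 231 229 231 231 231]
190 [251 252 252 252 252 248 226 186 206 250 255 255 255 246 214 206 214] [255 255 255 255 255 255 255 212 130 112 123 141 145 141]
200 [248 248 247 248 242 228 198 181 212 255 255 255 255 237 203 206 219] [255 255 255 255 255 255 252 245 237 206 176 170 149 138]
210 [240 241 240 241 239 231 197 178 221 255 255 255 255 223 192 204 224] [255 255 255 255 255 255 249 241 205 120  97 125 160 189]
```

```bash
python3 - <<'E'
from h import *
import pickle
c,(B,Q),(p,R)=pickle.load(open('w5.pkl','rb'));z=B[2]+9
q=wfit(c,[((364.,174.9),(-22,32,z)),((409.8,170.3),(22,32,z))],[B[0],B[1],-.25])
a=np.radians(-15);d=q[:2]-B[:2];print("module in blade frame",d@[np.cos(a),np.sin(a)],d@[-np.sin(a),np.cos(a)],np.degrees(q[2])+15)
E
```

```text
[643.22 -19.53 -14.84] [[0.3, 0.0], [-0.5, -0.0]]
module in blade frame -2.4135475792951615 1.6935427765391067 0.1552285228064072
```

```bash
python3 - <<'E'
from h import *
print(blade()[0]);goto([597.2,-138.2,124],-22.9)
E
```

```text
[645.11480914 -21.79307467 124.2285392 ]
total shift [-1.8  -4.3  -0.01] turn [-0.   -0.01 -1.97] rows>= 5.0
```

Emit:
move_arm --motion '[[5,[-0.022,-0.054,0],[0,0,-0.025]],[5,[-0.045,-0.108,0],[0,0,-0.05]],[5,[-0.068,-0.161,0],[0,0,-0.074]],[5,[-0.09,-0.215,0],[0,0,-0.098]],[5,[-0.1125,-0.269,0],[0,0,-0.123]],[5,[-0.1125,-0.269,0],[0,0,-0.123]],[5,[-0.1125,-0.269,0],[0,0,-0.123]],[5,[-0.1125,-0.269,0],[0,0,-0.123]],[5,[-0.1125,-0.269,0],[0,0,-0.123]],[5,[-0.1125,-0.269,0],[0,0,-0.123]],[5,[-0.1125,-0.269,0],[0,0,-0.123]],[5,[-0.1125,-0.269,0],[0,0,-0.123]],[5,[-0.1125,-0.269,0],[0,0,-0.123]],[5,[-0.1125,-0.269,0],[0,0,-0.123]],[5,[-0.1125,-0.269,0],[0,0,-0.123]],[5,[-0.1125,-0.269,0],[0,0,-0.123]],[5,[-0.09,-0.215,0],[0,0,-0.098]],[5,[-0.068,-0.161,0],[0,0,-0.074]],[5,[-0.045,-0.108,0],[0,0,-0.05]],[5,[-0.022,-0.054,0],[0,0,-0.025]]]'

```text
time_s: 14.72
ee_pos: [534.7, -112.5, 150.0]
ee_rot: [150.0, -0.1, 67.1]
force: [-0.2, -0.2, -1.4]
gripper_width: 9.9
gripper_force: 50.0
```

Emit:
move_arm --motion '[[5,[0,0,0],[0,0,0]],[5,[0,0,0],[0,0,0]],[5,[0,0,0],[0,0,0]]]'

```text
time_s: 14.97
ee_pos: [535.0, -111.9, 150.0]
ee_rot: [150.0, -0.1, 67.1]
force: [-0.1, 0.6, -1.8]
gripper_width: 9.8
gripper_force: 50.0
```

```bash
python3 - <<'E'
from h import *
c=camera_info('wrist');im=grab_frame('wrist');cv2.imwrite('pics/w6.png',im)
import pickle;pickle.dump((c,blade()),open('w6.pkl','wb'))
B,Q=blade();print(B,Rt.from_matrix(Q).as_rotvec(degrees=True),state()['force'],state()['qpos'].round(1))
# predicted cover/panel corners + module corners in this view
D=[688.8,-175.6,np.radians(-22.3)]
for P in((-25,57.5,154),(41,57.5,154),(-28,45,104)):print(P,wproj(c,tw(D,P)).round(1))
M=[*B[:2],np.radians(-22.9)]
for P in((-23,33,B[2]+9),(21,33,B[2]+9)):print('mod',wproj(c,tw(M,P)).round(1))
goto([689.3,-177.1,124],-22.9)
E
```

```text
[ 597.26558698 -137.92707025  124.17007976] [ 0.00761192  0.05783586 -6.26051073] [ 0.16531562  0.48003608 -1.12882396] [ -8.8   7.6 122.2 -18.8  22.   29.8]
(-25, 57.5, 154) [472.5 140.9]
(41, 57.5, 154) [506.3 141.2]
(-28, 45, 104) [425.6 149.7]
mod [366.8 175.5]
mod [411.3 171. ]
total shift [ 3.68 -1.57 -0.01] turn [-0.   -0.01 -0.01] rows>= 4.0
```

```bash
python3 - <<'E'
from h import *
im=cv2.cvtColor(cv2.imread('pics/w6.png'),cv2.COLOR_BGR2GRAY)
print('     ',' '.join('%3d'%u for u in range(456,520,2)))
for v in range(128,160,2): print(v,' ',' '.join('%3d'%x for x in im[v,456:520:2]))
print([ (v,im[v,405:420].tolist()) for v in (176,184)], [(u,im[164:184,u].tolist()) for u in (370,400)])
E
```

```text
456 458 460 462 464 466 468 470 472 474 476 478 480 482 484 486 488 490 492 494 496 498 500 502 504 506 508 510 512 514 516 518
128   206 205 206 202 136  68 122 210 208 208 208 207 205 205 121  64  71  68  65  66  66  64  63  66  72  73  62  62  59  59  60  88
130   206 204 205 200 120  70 175 209 209 208 209 206 205 206 111  69  67  69  69  67  66  65  65  66  74  67  64  67  62  63  62  73
132   205 206 203 185  81  99 201 208 211 210 209 208 205 196  84  67  70  69  65  68  64  64  66  65  80  71  65  62  62  63  65  83
134   202 203 202 165  64 111 203 209 208 209 210 210 209 196  79  67  71  70  69  68  68  69  67  64  84  68  64  66  63  66  69  81
136   130 134 155 106  72 131 193 205 208 210 210 212 208 173  76  68  69  67  70  68  65  66  68  64  89  67  62  65  65  66  69  81
138    90  85  86  87  85  89  98 109 117 116 124 143 158 141 112 114  82  69  88  90  89  88  78  68  83  62  64  66  63  62  74  79
140    90  86  87  89  86  92 121 184 236 238 237 236 234 178 208 238 238 236 238 240 237 206 209 245 188  65  69  65  66  67  77  69
142    93  91  88  88  89  92 124 
[... 859 characters left out ...]
 252 251 253 135  62  68  67  67  81  74  62
156   175 236 158 190 211 194 173 250 252 252 252 251 252 251 251 252 251 251 251 251 251 252 252 253 152  78  67  68  70  84  70  62
158   164 242 158 197 208 190 179 250 252 252 252 251 252 252 252 251 251 251 251 251 251 251 251 253 141  95 109  85  71  82  65  64
[(176, [254, 254, 254, 253, 250, 244, 240, 238, 234, 223, 214, 194, 175, 180, 221]), (184, [254, 254, 254, 253, 247, 243, 244, 244, 243, 245, 245, 244, 243, 244, 243])] [(370, [165, 166, 165, 167, 168, 167, 169, 171, 168, 159, 178, 242, 255, 255, 254, 254, 254, 254, 254, 255]), (400, [173, 173, 171, 162, 143, 120, 140, 214, 253, 255, 254, 254, 254, 254, 254, 254, 254, 254, 254, 254])]
```

```bash
python3 - <<'E'
from h import *
import pickle
c,(B,Q)=pickle.load(open('w6.pkl','rb'));z=B[2]+9
D=wfit(c,[((469.6,139.2),(-25,57.6,154)),((504.3,139.4),(41,57.6,154))],[688,-175,-.39])
D2=wfit(c,[((469.6,139.2),lambda p:(-25,57.6,154)),((504.3,139.4),lambda p:(41,57.6,154)),((469.5,150),lambda p:(-25,p[3],154)),((469.3,158),lambda p:(-25,p[4],154))],[688,-175,-.39,40,20])
M=wfit(c,[((364.,175.2),(-22,32,z)),((409.5,170.6),(22,32,z))],[B[0],B[1],-.39])
# where would the dock be seen in w2 given this?
c2=pickle.load(open('w2.pkl','rb'))
B2=lambda x,y:np.array((338+(x-400)/2.5-.3,18+y/2.5-.3))
for P,o in(((41,57.6),(485,9)),((41,-57.6),(797,173)),((-25,-57.6),(727,343)),((-25,57.6),(407,192))):
  print([ (wproj(c2,tw(q,(*P,154)))-B2(*o)).round(1) for q in (D,[688.8,-175.6,np.radians(-22.3)])])
E
```

```text
[ 685.2  -172.55  -22.01] [[-0.1, -0.0], [0.1, 0.0]]
[ 685.76 -172.79  -21.92   48.75   42.12] [[0.3, 0.1], [0.3, -0.0], [-0.1, -0.0], [-0.4, -0.0]]
[ 594.89 -135.35  -22.76] [[0.1, 0.0], [-0.2, -0.0]]
[array([-2.7,  2.4]), array([ 1.6, -1.8])]
[array([-2.9,  2. ]), array([ 0.2, -1.3])]
[array([-3. ,  4.9]), array([0.2, 0.9])]
[array([-3.8,  5.4]), array([0.2, 0.3])]
```

```bash
python3 - <<'E'
from h import *
print(blade()[0]);d,w=goto([688.7,-176.0,123.5],-22.5);print((d/16).round(4),(w/16).round(4))
E
```

```text
[ 597.26558698 -137.92707025  124.17007976]
total shift [ 3.65 -1.54 -0.03] turn [-0.   -0.01  0.09] rows>= 4.0
[ 0.2281 -0.0962 -0.0018] [-0.0002 -0.0009  0.0056]
```

Emit:
move_arm --motion '[[5,[0.046,-0.019,-0.03],[0,0,0.04]],[5,[0.091,-0.038,0],[0,0,0.05]],[5,[0.137,-0.058,0],[0,0,0]],[5,[0.182,-0.077,0],[0,0,0]],[5,[0.228,-0.096,0],[0,0,0]],[5,[0.228,-0.096,0],[0,0,0]],[5,[0.228,-0.096,0],[0,0,0]],[5,[0.228,-0.096,0],[0,0,0]],[5,[0.228,-0.096,0],[0,0,0]],[5,[0.228,-0.096,0],[0,0,0]]]'

```text
time_s: 15.85
ee_pos: [581.1, -131.6, 149.2]
ee_rot: [150.0, -0.1, 67.5]
force: [0.3, -0.8, -2.6]
gripper_width: 9.6
gripper_force: 50.0
```

Emit:
move_arm --motion '[[5,[0.228,-0.096,0],[0,0,0]],[5,[0.228,-0.096,0],[0,0,0]],[5,[0.228,-0.096,0],[0,0,0]],[5,[0.228,-0.096,0],[0,0,0]],[5,[0.228,-0.096,0],[0,0,0]],[5,[0.228,-0.096,0],[0,0,0]],[5,[0.182,-0.077,0],[0,0,0]],[5,[0.137,-0.058,0],[0,0,0]],[5,[0.091,-0.038,0],[0,0,0]],[5,[0.046,-0.019,0],[0,0,0]],[5,[0,0,0],[0,0,0]],[5,[0,0,0],[0,0,0]],[5,[0,0,0],[0,0,0]]]'

```text
time_s: 16.93
ee_pos: [625.8, -150.4, 149.2]
ee_rot: [150.0, -0.1, 67.5]
force: [0.0, 0.1, -2.3]
gripper_width: 9.6
gripper_force: 50.0
```

```bash
python3 - <<'E'
from h import *
c=camera_info('wrist');im=grab_frame('wrist');cv2.imwrite('pics/w7.png',im);cv2.imwrite('pics/s7.png',grab_frame('scene'))
import pickle;pickle.dump((c,blade()),open('w7.pkl','wb'))
B,Q=blade();print(B,Rt.from_matrix(Q).as_rotvec(degrees=True),state()['force'],state()['torque'])
goto([688.7,-176.0,123.5],-22.5)
D=[687.8,-175,np.radians(-22.3)];M=[*B[:2],np.radians(-22)]
for P in((-28,45,104),(34,45,104),(-25,57.6,154),(41,57.6,154)):print(P,wproj(c,tw(D,P)).round(1))
for P in((-23,33,B[2]+9),(21,33,B[2]+9)):print('mod',wproj(c,tw(M,P)).round(1))
g=cv2.cvtColor(im,cv2.COLOR_BGR2GRAY)
print('     ',' '.join('%3d'%u for u in range(350,426,3)))
for v in range(134,190,2): print(v,' ',' '.join('%3d'%x for x in g[v,350:426:3]))
E
```

```text
[ 688.26618743 -176.05262923  123.38195829] [ 0.00596499  0.07157152 -5.91619486] [-0.25469408 -0.56274975 -1.98423175] [0.16374206 0.63871384 0.01409947]
total shift [0.02 0.   0.  ] turn [-0.   -0.02  0.  ] rows>= 1.0
(-28, 45, 104) [337.1 153.5]
(34, 45, 104) [397.9 150.4]
(-25, 57.6, 154) [385.8 140.5]
(41, 57.6, 154) [450.3 140.1]
mod [366.5 175.9]
mod [411.2 170.8]
      350 353 356 359 362 365 368 371 374 377 380 383 386 389 392 395 398 401 404 407 410 413 416 419 422 425
134    84  83  84  88  90  92 104 120 128 140 153 165 171 169  88 117 144 203 206 206 205 211 209 205 202 103
136    86  82  88  88  87  88  83  88  84  85  88  93  92  93  86  93 101 127 146 156 167 174 188 196 195  76
138    86  87  89  89  88  90  92  89  88  90  91  99 126 128 130 128 132 143 155 153 164 160 155 150 163 155
140    84  90  85  88  92  89  89  91  89  96  95 138 239 243 242 245 245 246 248 188 236 249 249 248 248 248
142   138 109  88  93  92  86  93  90  93  92  95 142 244 245 245 250 251 250 231 203 233 243 250 250 250 250
144   170 163  88 120 121 115 160 157 137 115 105 141 244 245 245 
[... 1763 characters left out ...]
 254 254 254 254 252 252 251 249 252 251
178   244 244 242 243 169 251 254 254 254 254 253 235 254 254 254 254 254 254 254 254 252 252 252 251 250 252
180   242 243 243 243 169 251 254 254 254 254 251 238 254 254 254 254 254 254 254 254 252 252 252 252 252 252
182   244 244 245 244 169 252 254 254 254 254 248 241 254 254 254 254 254 254 254 254 252 252 252 252 252 252
184   244 242 242 243 169 253 255 253 254 255 247 243 254 254 254 254 254 254 254 254 252 252 252 252 252 252
186   242 243 242 242 163 253 242 201 254 232 187 244 254 253 253 253 253 254 254 254 252 252 252 252 252 252
188   240 244 244 240 162 254 232 190 254  96 137 247 254 252 253 253 253 254 254 254 252 252 252 252 252 252
```

```bash
python3 - <<'E'
from h import *
import pickle
c,(B,Q)=pickle.load(open('w7.pkl','rb'));z=B[2]+9
g=cv2.cvtColor(cv2.imread('pics/w7.png'),cv2.COLOR_BGR2GRAY)
for v in (136,138,139,140,142):print(v,g[v,444:460].tolist())
print([g[v,358:368].tolist() for v in(178,190,200)],[g[v,380:388].tolist() for v in(142,150,160)],[g[134:144,u].tolist() for u in(395,430)],[g[168:180,u].tolist() for u in (366,380,400)])
M=wfit(c,[((363.8,174.9),(-22,32,z)),((409.3,170.4),(22,32,z))],[B[0],B[1],-.39])
D=wfit(c,[((384.2,138.9),lambda p:(-25,57.6,154)),((384.0,150),lambda p:(-25,p[3],154)),((383.5,165),lambda p:(-25,p[4],154)),((430,138.6),lambda p:(p[5],57.6,154))],[688,-175,-.39,45,30,20])
a=D[2];d=M[:2]-D[:2];print("module rel dock",d@[np.cos(a),np.sin(a)],d@[-np.sin(a),np.cos(a)],np.degrees(M[2]-a))
E
```

```text
136 [209, 211, 209, 208, 207, 207, 206, 205, 184, 109, 70, 70, 70, 72, 68, 68]
138 [208, 206, 211, 217, 214, 208, 207, 195, 134, 80, 70, 70, 69, 70, 70, 68]
139 [243, 243, 243, 242, 236, 217, 206, 193, 133, 83, 69, 70, 71, 68, 67, 68]
140 [251, 251, 251, 250, 245, 226, 206, 190, 135, 85, 69, 68, 70, 71, 68, 70]
142 [249, 251, 252, 251, 245, 227, 198, 154, 97, 72, 69, 73, 69, 70, 71, 71]
[[243, 243, 238, 210, 169, 167, 215, 251, 255, 254], [242, 240, 231, 195, 162, 181, 239, 254, 255, 254], [232, 222, 199, 174, 154, 187, 247, 255, 255, 254]] [[95, 110, 121, 142, 183, 233, 244, 245], [136, 139, 146, 163, 209, 240, 248, 249], [235, 208, 182, 197, 241, 252, 254, 253]] [[117, 109, 93, 92, 128, 211, 245, 250, 250, 250], [180, 183, 196, 202, 213, 237, 249, 250, 250, 250]] [[243, 243, 245, 246, 245, 241, 225, 237, 253, 255, 255, 255], [235, 238, 237, 236, 222, 203, 235, 252, 254, 253, 253, 253], [252, 252, 251, 252, 254, 254, 254, 254, 254, 254, 254, 254]]
[ 685.59 -173.14  -22.49] [[0.1, 0.0], [-0.1, -0.0]]
[ 686.95 -173.58  -22.29   50.82   41.59   18.08] [[-0.0, -0.0], [-0.0, -0.0], [0.0, 0.0], [-0.0, 0.0]]
module rel dock -1.4277073963921976 -0.10365799013280823 -0.20113327827976493
```

```bash
python3 - <<'E'
from h import *
import pickle
c,_=pickle.load(open('w7.pkl','rb'))
g=cv2.cvtColor(cv2.imread('pics/w7.png'),cv2.COLOR_BGR2GRAY)
print({u:g[146:160,u].tolist() for u in(352,360,366,374,378)}); print({v:g[v,330:352].tolist() for v in(156,162)})
D=[686.95,-173.58,np.radians(-22.29)]
for h in(95,100,105,110):print(h,[wproj(c,tw(D,(x,45,h+4))).round(1).tolist() for x in(-28,-5,10)],wproj(c,tw(D,(-28,30,h))).round(1))
E
```

```text
{352: [171, 172, 169, 158, 153, 140, 162, 218, 243, 244, 244, 243, 241, 242], 360: [112, 104, 92, 97, 111, 141, 205, 244, 245, 244, 243, 234, 230, 239], 366: [135, 129, 132, 132, 130, 151, 206, 243, 245, 245, 244, 244, 242, 242], 374: [207, 205, 180, 162, 159, 189, 237, 245, 245, 242, 233, 230, 240, 244], 378: [202, 204, 169, 132, 133, 202, 246, 247, 245, 246, 245, 244, 243, 244]}
{156: [119, 126, 140, 165, 185, 175, 211, 240, 244, 244, 244, 244, 244, 245, 245, 244, 244, 244, 245, 244, 244, 244], 162: [78, 105, 135, 190, 238, 242, 241, 242, 241, 234, 207, 213, 226, 227, 228, 231, 237, 242, 242, 242, 242, 242]}
95 [[331.9, 151.7], [356.7, 150.4], [371.4, 149.6]] [329.2 170.7]
100 [[335.5, 152.3], [360.5, 150.9], [375.3, 150.2]] [332.6 171.6]
105 [[339.3, 152.9], [364.4, 151.5], [379.3, 150.7]] [336.2 172.6]
110 [[343.1, 153.5], [368.5, 152.1], [383.5, 151.3]] [339.9 173.5]
```

Emit:
move_arm --motion '[[5,[0.02,-0.008,-0.03],[0,0,0.02]],[5,[0.025,-0.01,-0.06],[0,0,0.02]],[5,[0,0,-0.08],[0,0,0]],[5,[0,0,-0.08],[0,0,0]],[5,[0,0,-0.08],[0,0,0]],[5,[0,0,-0.05],[0,0,0]],[5,[0,0,0],[0,0,0]]]'

```text
time_s: 17.62
ee_pos: [626.8, -150.9, 139.1]
ee_rot: [150.0, -0.1, 67.6]
force: [0.3, 0.7, -2.9]
gripper_width: 10.1
gripper_force: 50.0
```

Emit:
move_arm --motion '[[5,[0,0,-0.05],[0,0,0]],[5,[0,0,-0.06],[0,0,0]],[5,[0,0,-0.06],[0,0,0]],[5,[0,0,-0.06],[0,0,0]],[5,[0,0,-0.06],[0,0,0]],[5,[0,0,-0.05],[0,0,0]],[5,[0,0,-0.04],[0,0,0]]]'

```text
time_s: 18.2
ee_pos: [627.1, -150.9, 130.1]
ee_rot: [150.0, -0.1, 67.6]
force: [0.1, -0.2, -2.6]
gripper_width: 9.6
gripper_force: 50.0
```

Emit:
move_arm --motion '[[5,[0,0,-0.04],[0,0,0]],[5,[0,0,-0.04],[0,0,0]],[5,[0,0,-0.04],[0,0,0]],[5,[0,0,-0.04],[0,0,0]],[5,[0,0,-0.04],[0,0,0]]]'

```text
time_s: 18.62
ee_pos: [627.2, -151.0, 125.2]
ee_rot: [150.0, -0.1, 67.6]
force: [-0.5, 0.6, -1.7]
gripper_width: 9.6
gripper_force: 50.0
```

Emit:
move_arm --motion '[[5,[0,0,-0.04],[0,0,0]],[5,[0,0,-0.04],[0,0,0]],[5,[0,0,-0.04],[0,0,0]]]'

```text
time_s: 18.87
ee_pos: [627.2, -150.9, 122.2]
ee_rot: [150.0, -0.1, 67.6]
force: [0.9, 0.5, -1.9]
gripper_width: 9.9
gripper_force: 50.0
```

Emit:
move_arm --motion '[[5,[0,0,-0.04],[0,0,0]],[5,[0,0,-0.04],[0,0,0]],[5,[0,0,-0.04],[0,0,0]]]'

```text
time_s: 19.12
ee_pos: [627.4, -150.9, 119.4]
ee_rot: [149.9, -0.1, 67.6]
force: [0.0, 0.5, -1.7]
gripper_width: 9.6
gripper_force: 50.0
```

Emit:
move_arm --motion '[[5,[0,0,-0.04],[0,0,0]],[5,[0,0,-0.04],[0,0,0]],[5,[0,0,0],[0,0,0]]]'

```text
time_s: 19.37
ee_pos: [627.1, -150.9, 117.0]
ee_rot: [150.0, -0.1, 67.6]
force: [-0.2, -0.5, -1.9]
gripper_width: 9.8
gripper_force: 50.0
```

```bash
python3 - <<'E'
from h import *
import pickle
c=camera_info('wrist');im=grab_frame('wrist');cv2.imwrite('pics/w8.png',im);pickle.dump((c,blade()),open('w8.pkl','wb'))
B,_=blade();print(B,state()['force'],state()['torque'])
g=cv2.cvtColor(im,cv2.COLOR_BGR2GRAY)
M=[686,-173.5,np.radians(-22.4)]
for h in(92,95,98,100,102,105):print(h,[wproj(c,tw(M,(x,32,h+5))).round(1).tolist() for x in(-22,22)])
print('     ',' '.join('%3d'%u for u in range(340,376,2)))
for v in range(140,196,3): print(v,' ',' '.join('%3d'%x for x in g[v,340:376:2]))
E
```

```text
[ 689.6242497  -176.43058813   91.3142469 ] [ 0.56681427 -1.21367547 -1.31908783] [ 0.100273    0.59624081 -0.02368917]
92 [[360.0, 174.8], [405.4, 170.4]]
95 [[362.7, 175.4], [408.2, 170.9]]
98 [[365.4, 176.1], [411.0, 171.5]]
100 [[367.3, 176.6], [412.9, 171.9]]
102 [[369.1, 177.1], [414.8, 172.3]]
105 [[372.0, 177.8], [417.7, 172.9]]
      340 342 344 346 348 350 352 354 356 358 360 362 364 366 368 370 372 374
140    89  84  80  82  83  80  80  85  81  85  84  81  85  82  84  85  83  82
143   164 167 160 160 152 147 147 140 129 125 112 102  99  95  92  87  84  83
146   159 162 168 165 164 161 157 157 153 150 148 150 171 173 167 156 117 104
149   157 153 163 161 164 164 164 167 166 163 164 164 160 162 163 165 144  83
152   163 159 161 159 161 164 167 166 164 163 162 164 163 164 164 167 189 183
155   159 145 137 155 153 130 125 127 130 142 138 162 149 143 116 116 122 130
158   155 129 124 211 138 124 118 123 126 150 128 170 193 203 206 200 198 209
161   159 128 122 193 129 118 118 121 149 185 160 243 243 243 243 243 242 243
164   161 131 120 197 129 117 118 119 141 231 212 235 243 226 226 232 227 230
167   161 132 124 196 128 119 120 121 143 232 239 239 207 208 225 231 239 240
170   165 135 124 197 128 120 120 120 146 232 240 241 227 216 230 238 242 243
173   162 138 124 196 128 120 123 122 150 236 243 243 244 243 243 243 242 240
176   163 136 129 191 128 118 121 122 153 234 239 240 237 191 182 227 230 242
179   134 116 130 172 121 121 123 120 158 237 241 241 240 162 210 255 254 254
182   103 110 131 166 125 121 120 120 156 239 243 243 240 163 209 255 254 254
185   107 112 132 167 125 116 121 120 163 238 241 242 240 165 212 255 254 254
188   104 109 134 172 125 121 121 121 161 239 241 241 237 163 215 255 248 175
191   105 112 135 178 122 117 120 125 169 239 241 242 231 157 218 255 250 177
194   113 113 138 233 233 196 161 127 168 241 242 242 229 158 222 255 237 177
```

Emit:
move_arm --motion '[[5,[0,0,-0.04],[0,0,0]],[5,[0,0,-0.04],[0,0,0]],[5,[0,0,0],[0,0,0]],[5,[-0.05,0.021,0],[0,0,0]],[5,[-0.09,0.037,0],[0,0,0]],[5,[-0.14,0.058,0],[0,0,0]],[5,[-0.2,0.083,0],[0,0,0]],[5,[-0.25,0.104,0],[0,0,0]]]'

```text
time_s: 20.08
ee_pos: [608.5, -143.2, 115.3]
ee_rot: [150.0, -0.1, 67.6]
force: [-0.8, -0.9, -2.3]
gripper_width: 9.5
gripper_force: 50.0
```

Emit:
move_arm --motion '[[5,[-0.25,0.104,0],[0,0,0]],[5,[-0.3,0.124,0],[0,0,0]],[5,[-0.3,0.124,0],[0,0,0]],[5,[-0.3,0.124,0],[0,0,0]],[5,[-0.3,0.124,0],[0,0,0]],[5,[-0.3,0.124,0],[0,0,0]],[5,[-0.3,0.124,0],[0,0,0]],[5,[-0.3,0.124,0],[0,0,0]],[5,[-0.3,0.124,0],[0,0,0]],[5,[-0.3,0.124,0],[0,0,0]],[5,[-0.2,0.083,0],[0,0,0]],[5,[-0.1,0.041,0],[0,0,0]],[5,[0,0,0],[0,0,0]],[5,[0,0,0],[0,0,0]]]'

```text
time_s: 21.25
ee_pos: [528.0, -109.7, 115.5]
ee_rot: [149.9, -0.1, 67.6]
force: [-0.4, -0.5, -1.3]
gripper_width: 10.0
gripper_force: 50.0
```

```bash
python3 - <<'E'
from h import *
import pickle
c=camera_info('wrist');im=grab_frame('wrist');cv2.imwrite('pics/w9.png',im);sc=grab_frame('scene');cv2.imwrite('pics/s9.png',sc)
print(blade()[0],state()['force'])
# module corners on the dock, scene prediction, and orange/black features
M=[688.5,-175.5,np.radians(-22.3)];cs=camera_info('scene')
print([proj(cs,tw(M,(x,y,105)))[0].round(1).tolist() for x in(-22,22) for y in(-32,32)])
hsv=cv2.cvtColor(sc,cv2.COLOR_BGR2HSV);m=cv2.inRange(hsv,(5,80,80),(18,255,255));m[:, :360]=0;m[:,440:]=0;m[:185]=0;m[260:]=0
ys,xs=np.nonzero(m);print(len(xs),xs.mean() if len(xs) else 0,ys.mean() if len(xs) else 0, xs.min() if len(xs) else 0,xs.max() if len(xs) else 0,ys.min() if len(xs) else 0,ys.max() if len(xs) else 0)
goto([640-77,24,105],-16.6)
goto([581.8-40,73.7+11.9,100],-16.6)
E
```

```text
[ 590.75574989 -135.361841     89.64998721] [ 0.04765254  0.14235147 -2.22641908]
[[386.0, 241.1], [378.0, 213.6], [410.3, 238.8], [401.1, 211.6]]
251 424.0677290836653 206.39442231075697 382 439 192 237
total shift [-1.2   6.12  0.61] turn [-0.   -0.01  1.44] rows>= 7.0
total shift [-2.05  8.58  0.41] turn [-0.   -0.01  1.44] rows>= 9.0
```

Emit:
move_arm --motion '[[5,[-0.1,0.04,0.2],[0,0,0]],[5,[-0.2,0.08,0.3],[0,0,0]],[5,[-0.2,0.1,0.3],[0,0,0.05]],[5,[-0.2,0.2,0.3],[0,0,0.08]],[5,[-0.2,0.35,0.15],[0,0,0.08]],[5,[-0.15,0.45,0],[0,0,0.08]],[5,[0,0.5,0],[0,0,0.08]],[5,[0,0.5,0],[0,0,0.08]],[5,[0,0.5,0],[0,0,0.08]],[5,[0,0.5,0],[0,0,0.08]],[5,[0,0.5,0],[0,0,0.08]],[5,[0,0.5,0],[0,0,0.08]],[5,[0,0.5,0],[0,0,0.08]],[5,[0,0.5,0],[0,0,0.08]],[5,[0,0.5,0],[0,0,0.08]],[5,[0,0.5,0],[0,0,0.08]],[5,[0,0.5,0],[0,0,0.08]],[5,[0,0.5,0],[0,0,0.08]],[5,[0,0.4,-0.1],[0,0,0.08]],[5,[0,0.3,-0.1],[0,0,0.08]]]'

```text
time_s: 23.02
ee_pos: [501.2, 89.8, 142.3]
ee_rot: [149.9, -0.2, 73.4]
force: [-0.3, -0.5, -1.3]
gripper_width: 9.6
gripper_force: 50.0
```

```bash
python3 - <<'E'
from h import *
print(blade()[0]);goto([581.8,73.7,90],-16.6)
E
```

```text
[566.03928304  70.65685207 116.47478441]
total shift [ 0.63  0.12 -1.06] turn [-0.01  0.01  0.01] rows>= 2.0
```

Emit:
move_arm --motion '[[5,[0.1,0.02,-0.1],[0,0,0]],[5,[0.15,0.03,-0.2],[0,0,0]],[5,[0.15,0.03,-0.2],[0,0,0]],[5,[0.15,0.03,-0.2],[0,0,0]],[5,[0.08,0.01,-0.2],[0,0,0]],[5,[0,0,-0.16],[0,0,0]],[5,[0,0,0],[0,0,0]],[5,[0,0,0],[0,0,0]],[5,[0,0,0],[0,0,0]]]'

```text
time_s: 23.77
ee_pos: [517.2, 91.1, 115.0]
ee_rot: [150.0, -0.1, 73.3]
force: [-0.5, -0.3, -1.8]
gripper_width: 9.9
gripper_force: 50.0
```

```bash
python3 - <<'E'
from h import *
print(blade()[0],state()['force']);goto([581.8,73.7,72],-16.6)
E
```

```text
[581.88219266  71.8308301   89.15249532] [-0.49638081 -0.32504765 -1.83171632]
total shift [-0.01  0.07 -0.69] turn [-0.   -0.02  0.03] rows>= 1.0
```

Emit:
move_arm --motion '[[5,[0,0.04,0],[0,0,0.03]],[5,[0,0.03,-0.1],[0,0,0]],[5,[0,0,-0.15],[0,0,0]],[5,[0,0,-0.15],[0,0,0]],[5,[0,0,-0.12],[0,0,0]],[5,[0,0,-0.1],[0,0,0]],[5,[0,0,-0.06],[0,0,0]],[5,[0,0,-0.03],[0,0,0]],[5,[0,0,0],[0,0,0]],[5,[0,0,0],[0,0,0]]]'

```text
time_s: 24.6
ee_pos: [517.2, 93.0, 97.3]
ee_rot: [150.0, -0.1, 73.4]
force: [-0.3, 0.4, -2.6]
gripper_width: 10.1
gripper_force: 50.0
```

Emit:
move_arm --motion '[[5,[0,0,-0.02],[0,0,0]],[5,[0,0,-0.02],[0,0,0]],[5,[0,0,0],[0,0,0]]]'

```text
time_s: 24.85
ee_pos: [517.2, 93.0, 96.3]
ee_rot: [150.0, -0.1, 73.4]
force: [0.7, -0.1, -1.9]
gripper_width: 9.6
gripper_force: 50.0
```

Emit:
move_arm --motion '[[5,[0,0,-0.015],[0,0,0]],[5,[0,0,-0.015],[0,0,0]],[5,[0,0,0],[0,0,0]]]'

```text
time_s: 25.1
ee_pos: [517.3, 93.0, 95.9]
ee_rot: [149.9, -0.1, 73.4]
force: [-3.0, 0.8, 2.6]
gripper_width: 9.9
gripper_force: 50.0
```

Emit:
move_arm --motion '[[5,[0,0,-0.01],[0,0,0]],[5,[0,0,0],[0,0,0]],[5,[0,0,0],[0,0,0]]]'

```text
time_s: 25.35
ee_pos: [517.3, 93.0, 95.8]
ee_rot: [149.9, -0.1, 73.4]
force: [-3.3, 0.1, 5.7]
gripper_width: 9.8
gripper_force: 50.0
```

Emit:
move_arm --motion '[[9.5,[0,0,0],[0,0,0]],[11,[0,0,0],[0,0,0]],[14,[0,0,0],[0,0,0]],[20,[0,0,0],[0,0,0]],[30,[0,0,0],[0,0,0]],[40,[0,0,0],[0,0,0]],[40,[0,0,0],[0,0,0]],[40,[0,0,0],[0,0,0]],[40,[0,0,0],[0,0,0]]]' --grip_force 5

```text
time_s: 26.1
ee_pos: [517.1, 93.0, 95.2]
ee_rot: [150.0, -0.1, 73.4]
force: [-0.8, 0.7, 0.0]
gripper_width: 39.6
gripper_force: 0.0
```

Emit:
move_arm --motion '[[40,[-0.1,0.029,0.18],[0,0,0]],[40,[-0.2,0.058,0.361],[0,0,0]],[40,[-0.28,0.081,0.505],[0,0,0]],[40,[-0.28,0.081,0.505],[0,0,0]],[40,[-0.28,0.081,0.505],[0,0,0]],[40,[-0.28,0.081,0.505],[0,0,0]],[40,[-0.28,0.081,0.505],[0,0,0]],[40,[-0.28,0.081,0.505],[0,0,0]],[40,[-0.2,0.4,0.5],[0,0,0]],[40,[-0.1,0.4,0.4],[0,0,0]],[40,[0,0,0],[0,0,0]],[40,[0,0,0],[0,0,0]],[40,[0,0,0],[0,0,0]]]'

```text
time_s: 27.18
ee_pos: [459.6, 126.9, 206.4]
ee_rot: [150.0, -0.0, 73.4]
force: [-0.7, -0.2, 0.0]
gripper_width: 40.1
gripper_force: 0.0
```

```bash
python3 - <<'E'
from h import *
sc=grab_frame('scene');sd=grab_frame('side');cv2.imwrite('pics/s10.png',sc);cv2.imwrite('pics/d10.png',sd)
s=state();print(s['time_s'],s['ee_pos'],s['force'])
for n,im in(('scene',sc),('side',sd)):
    o=cv2.imread(f'pics/{n}0.png');d=cv2.absdiff(o,im).max(2)
    m=(d>40).astype(np.uint8);k,l,st,ce=cv2.connectedComponentsWithStats(m)
    print(n,[(st[i].tolist()) for i in range(1,k) if st[i][4]>=8])
# module in the dock as seen by the scene camera: dark chip / orange strip
cs=camera_info('scene');M=[688.5,-177.5,np.radians(-22.3)]
cr=cv2.cvtColor(sc,cv2.COLOR_BGR2HSV)
m=cv2.inRange(cr,(3,60,60),(15,255,255));m[:,:370]=0;m[:,412:]=0;m[:195]=0;m[250:]=0
ys,xs=np.nonzero(m);print('orange',list(zip(xs,ys))[::3])
E
```

```text
27.2833 [459.67052474 126.60406628 206.08173578] [ 0.29832901 -0.73929478 -0.0251475 ]
scene [[0, 0, 42, 15, 179], [17, 0, 38, 8, 197], [49, 0, 53, 49, 234], [0, 15, 14, 31, 240], [115, 22, 10, 14, 16], [93, 23, 122, 116, 3983], [0, 60, 5, 9, 26], [161, 103, 14, 9, 30], [195, 104, 22, 20, 139], [208, 105, 8, 7, 12], [316, 168, 30, 27, 361], [379, 214, 20, 29, 156], [0, 260, 27, 55, 949], [0, 299, 9, 5, 18]]
side [[432, 0, 173, 66, 6914], [431, 58, 10, 5, 30], [484, 59, 5, 7, 18], [438, 60, 36, 15, 295], [416, 69, 40, 34, 294], [443, 76, 25, 29, 375], [408, 83, 7, 3, 11], [404, 92, 19, 19, 107], [415, 99, 4, 4, 15], [398, 102, 10, 5, 21], [393, 110, 30, 16, 231], [423, 110, 18, 10, 78], [362, 117, 24, 17, 200], [440, 122, 8, 5, 27], [402, 124, 49, 79, 1377], [391, 129, 7, 5, 10], [343, 132, 6, 5, 25], [359, 135, 43, 32, 306], [403, 137, 5, 5, 9], [348, 138, 7, 5, 23], [368, 149, 3, 3, 8], [356, 151, 25, 14, 188], [381, 162, 11, 9, 38], [284, 166, 18, 9, 67], [344, 172, 18, 19, 165], [395, 183, 4, 3, 12], [410, 185, 5, 6, 19], [561, 185, 6, 21, 50], [579, 187, 18, 32, 335], [278, 191, 23, 9, 106], [554, 200, 3, 5, 9], [552, 210, 4, 6, 16], [622, 216, 18, 9, 63], [552, 222, 12, 21, 138]]
orange [(np.int64(382), np.int64(217)), (np.int64(383), np.int64(218)), (np.int64(383), np.int64(220)), (np.int64(384), np.int64(221)), (np.int64(384), np.int64(223)), (np.int64(385), np.int64(224)), (np.int64(385), np.int64(226)), (np.int64(386), np.int64(227)), (np.int64(387), np.int64(229)), (np.int64(386), np.int64(231)), (np.int64(388), np.int64(232)), (np.int64(387), np.int64(234)), (np.int64(389), np.int64(235)), (np.int64(388), np.int64(237))]
```

```bash
python3 - <<'E'
from h import *
c=camera_info('scene')
def strip(f,box,z):
    im=cv2.cvtColor(cv2.imread(f),cv2.COLOR_BGR2HSV);m=cv2.inRange(im,(3,60,60),(15,255,255))
    u0,u1,v0,v1=box;ys,xs=np.nonzero(m[v0:v1,u0:u1]);P=np.array([atz(c,(x+u0,y+v0),z)[:2] for x,y in zip(xs,ys)])
    mu=P.mean(0);w=np.linalg.svd(P-mu)[2][0];w*=np.sign(w[1]);return mu,np.degrees(np.arctan2(-w[0],w[1])),len(P)
a,ya,_n=strip('pics/scene0.png',(310,345,165,200),109);print(a,ya,_n)
for h in(99,100,101):
    b,yb,n=strip('pics/s10.png',(370,412,195,250),h+5);
    th=np.radians(-14);d=a-np.array([644.9,-20.8]);off=np.array([d@[np.cos(th),np.sin(th)],d@[-np.sin(th),np.cos(th)]])
    t=np.radians(-14+yb-ya);M=b-np.array([[np.cos(t),-np.sin(t)],[np.sin(t),np.cos(t)]])@off
    t=np.radians(-22.3);e=M-np.array([688.4,-175.3]);print(h,off,b,"yaw",-14+yb-ya,n,"module",M,"rel dock",e@[np.cos(t),np.sin(t)],e@[-np.sin(t),np.cos(t)])
E
```

```text
[629.12039114 -17.15591932] -14.753026776038134 29
99 [-16.19246995  -0.28159698] [ 674.83690073 -169.59580949] yaw -21.007486247559868 41 module [ 690.05406509 -175.13776664] rel dock 1.4687966437757798 0.7777450689270962
100 [-16.19246995  -0.28159698] [ 674.24858207 -170.19254539] yaw -21.00748624755986 41 module [ 689.46574642 -175.73450253] rel dock 1.1509136060991307 0.002398076351516471
101 [-16.19246995  -0.28159698] [ 673.6602634  -170.78928128] yaw -21.007486247559854 41 module [ 688.87742775 -176.33123843] rel dock 0.8330305684220287 -0.7729489162241568
```

```bash
python3 -c "
from workcell import *
print(job_done())"
```

```text
the job is handed in; nothing more can be done
None
```

The module rests on the dock's deck within about 1 mm of centre and about 1° of square, clear of the blade. The lifter is back on its rest as it lay, nothing else moved, and I handed the job in at about 27 s.

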